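Hang the lift-off guard door on the probe station and shut it

TASK

Take the guard door (the panel with two hinge knuckles) out of the rack and lower both knuckles fully home on the two upright hinge pins of the probe station, with the door standing open. Then swing it shut against the buffer of the latch post and let go. The pins sit on an eccentric adjuster and stand a few millimetres beside their marked place, so feel for them and work gently: no hard knocks or hard pressing of the door on the station; leave the plain panel, bottle, step block and screwdriver alone.

Things in the scene. Friction and masses are not known exactly. Their poses are not given: they have to be found in the camera images.
- door: Loose guard door: upright aluminium panel 130 wide (x) x 8 thick (y) x 130 high (z), about 0.4 kg, with dark louvres, standing in a rack slot at the start. Origin: middle of its lower edge, in mid-thickness. Its +x end carries two steel knuckles (tubes 24 outside, 12.4 bore, 20 high, on one upright axis in the mid-plane, 87 mm from mid-width, on 10 mm lugs). +y is its outer face.
- door_grip (a point): Centre of the door's black rubber grip pad, 40 wide x 14 thick x 35 high, 25 mm from mid-width towards the knuckles (+x), top flush with the panel's top edge: 17.5 mm below the top edge, 112.5 mm above the lower edge, in the mid-plane. Axes as the door's. Take the door here, from above.
- door_knuckle (a point): Centre of the underside of the door's lower knuckle: 12 mm above the lower edge, 62 mm along door +x and 100.5 mm below the grip point. The upper knuckle is the same, 78 mm higher on the same axis. Axes as the door's.
- guard: Fixed probe station: steel plate 250 x 240 x 12 with test block and probe (149 mm high at most); origin on the table, front is -x. Hinge post front left (+y), latch post front right. Shut door lies along the front, door +x to station +y. Open 90 degrees: door +x along station +x, free edge out to the front; from there it shuts by a quarter turn, counter-clockwise from above, about the pins.
- hinge (a point): MARKED place of the hinge axis, at the lower bearing face, 42 mm above the table; axes as the station's. Two pins stand upright on one axis, each 10 in diameter, 20 high, tip tapered to 6.4 over the last 3.5 mm. Both pins sit on a locked eccentric: their axis is 6 mm from this mark, in any direction, unknown, the same for both; it stays put. Home: knuckle undersides on the bearing faces, door's lower edge at 30 mm.
- hinge_upper (a point): Marked place of the upper bearing face, 120 mm above the table, 78 mm over the lower (its pin off the mark as the lower). Brackets and bushes are 22 wide, 8 thick, reach 11 mm to the front of the mark; the post is 26 mm behind it. So the lower knuckle must come in from the front, between the lower pin's tip (62 mm) and the upper bracket's underside (112 mm): door's lower edge 52 to 78 mm above the table.
- latch (a point): Middle of the latch post's buffer face, 4 mm behind the marked hinge axis, 127 mm to its right (-y), 100 mm above the table; the shut door's inner face rests on it. At the post's top a nose 20 wide reaches 14 mm to the front of the axis over the shut door (underside 166, top 174 mm above the table; hung door's top edge 160), so the door cannot be lowered on while in the shut position.
- door_inner (a point): Point on the door's inner (-y) face, 25 mm from its free edge, 70 mm above its lower edge, 127 mm from the knuckle axis: the part that meets the latch post's buffer when the hung door is shut.
- rack: Fixed grey plastic rack 100 (x) x 130 (y) x 42 high, origin on the table under its centre, with two slots along its x, 36 mm either side of its centre, 10 wide, 30 deep, floor 12 mm above the table. The door stands in one slot, the plain panel in the other; which is which varies. Door x points roughly along rack +x.
- blank: Loose plain aluminium cover panel, 130 x 8 x 130, without knuckles or pad, in the rack's other slot; origin at the middle of its lower edge. Leave it.
- couplant: Loose white bottle with black cap, 52 diameter, 150 high, origin under its centre. Leave it.
- step_block: Loose steel step block 30 (x) x 80 (y) x 32 high, origin under its centre. Leave it.
- driver: Loose screwdriver lying on the table. Leave it.

How it is judged:
By the outcome, as a careful person would: the job done as asked, in the order asked, and still so for the second after the job is handed in, with the robot touching nothing.
It also fails if it takes over 72 s, if anything falls off the work surface, if the arm or the gripper's body presses on something with over 40 N, if the wrist force passes 120 N, or if a joint passes its speed limit or range.

ROBOT

A 6-joint arm with a two-finger parallel gripper is mounted at the origin on the work surface. World frame = base frame: x ahead of the robot, y to its left, z up, the work surface at z = 0. Lengths are in mm, angles in rad, forces in N, time in s.
With the tool pointing down it reaches from about 325 to 900 mm from the base axis. Payload 6.1 kg.
Tool frame: the origin (TCP) lies on the centre line of the jaws, within the pads' length; the fingertips stand 8 mm ahead of it and the grasp point (between the pads) lies 11 mm behind it; x points along the fingers, y is the direction in which the jaws open and shut, and the axes are right-handed (so a half turn about x gives the same grasp; the last joint's range is limited). The gripper opens to 87 mm and grips with 3 to 60 N. Pads are 19 mm wide; open, the fingers measure 117 mm over their backs; the gripper's body (75 mm by 190 mm) begins 51 mm behind the grasp point.
Start: joints at [-1.271, 0.22, 1.526, -0, 1.395, -0.126], TCP at [258.148, -569.188, 195.638] pointing down, gripper open.
Joint ranges: [-2.98, 2.98], [-0.91, 2.08], [0.09, 2.57], [-1.24, 4.39], [0.2, 2.65], [-2.68, 2.68]. Speed limits (rad/s): [2.57, 2.57, 3.01, 3.14, 3.14, 3.14].

INTERFACE

Orientations are given as a unit quaternion [w, x, y, z].
In Python, from bench import r, eyes, job gives the robot as it stands. The module is installed in compiled form; this text tells all that it offers.
- The arm moves only by the shell command python3 -m pendant 'ROWS' [FORCE]. ROWS is a JSON object of lists of equal length, an entry for each row: "gripper": the finger opening in mm, from 0 to 87; "slide": the shift along the tool's x, y, z in mm, a list of three; "roll": the turn about the tool's x in degrees. A call has exactly 8 rows; each row is the pose to reach, as a shift and turn from the pose commanded when the call began, along the tool's axes at that moment; what a row does not reach only later rows make up. A row lasts 1/12 s, in which the tool goes at most 41.7 mm and 7.16 degrees, less where a joint would pass 70% of its speed; a pose out of reach is approached as far as the arm can. A call with a gripper value outside its range is refused whole. The fingers move at their own pace and stop on an object; FORCE is the grip in N (left out, the last holds). Time passes only in rows, so rows that repeat a pose let the fingers close, or fill a call up. It gives the time, the measured TCP pose, the force and the opening at its end, in the units of the state.
- r.state(): the state, without advancing time (a new reading comes with each control period).
- eyes.camera(name): name is "scene" or "top" or "wrist"; returns a dict with "img" (420x560x3 uint8, red, green, blue), "intrinsics" (3x3 intrinsics, pixels), "extrinsics" (4x4, takes a point from camera to world coordinates). Camera axes: x right, y up, looking along -z (the intrinsics and any distortion apply to the point x, -y, -z); pixel columns grow to the right and rows downward; lengths in mm; the calibration is good to about 2 mm. The wrist camera is an equidistant fisheye: a pixel r from the principal point sees the ray r / f radians off the axis. A picture is of the moment at which its call begins. There is no depth.
- job.finish_job(): hands the job in, once; it reports no verdict.
The state is a dict: "clock": time; "qpos": joint angles; "qd": joint speeds; "joint_torque": joint torques, N m; "eef_pos": TCP position; "eef_rot": TCP orientation; "force": force on the tool from outside, world axes, zero at the start; "torque": the same for the moment, N m; "finger_gap": opening from 0.0 (shut) to 1.0 (fully open).
Only numpy, scipy, OpenCV 4.12 (cv2) and the standard library are available. Lean on these libraries where they do the work, as an engineer would, in place of code of your own. Each camera call takes 0.05 s, during which the arm holds its last target.

## Working session

There is one attempt and no reset: what is moved stays moved. The work goes in short steps, Python scripts to look and compute and a shell command to move; the robot and the scene stay as the last step left them, time stands still between calls to the robot, and variables do not carry over. Pictures are saved under pics/ and viewed, and the job is handed in when it is done.

```bash
mkdir -p pics; ls
cat > h.py <<'E'
import numpy as np, cv2
from bench import r, eyes, job
def shot(n,f):
    c=eyes.camera(n); cv2.imwrite('pics/'+f+'.png',cv2.cvtColor(c['img'],cv2.COLOR_RGB2BGR))
    np.savez('pics/'+f+'.npz',img=c['img'],K=c['intrinsics'],E=c['extrinsics']); return c
def load(f): return np.load('pics/'+f+'.npz')
def ray(c,u,v,fish=False):
    K=np.array(c['K']);E=np.array(c['E'])
    x=(u-K[0,2])/K[0,0];y=(v-K[1,2])/K[1,1]
    if fish:
        t=np.hypot(x,y); s=np.sin(t)/t if t>1e-9 else 1; d=np.array([x*s,y*s,np.cos(t)])
    else: d=np.array([x,y,1.])
    d=np.array([d[0],-d[1],-d[2]]); d=E[:3,:3]@d
    return E[:3,3],d/np.linalg.norm(d)
def onz(c,u,v,z,fish=False):
    o,d=ray(c,u,v,fish); return o+d*(z-o[2])/d[2]
def tri(a,b):
    (o1,d1),(o2,d2)=a,b
    A=np.stack([d1,-d2],1); t=np.linalg.lstsq(A,o2-o1,rcond=None)[0]
    p=o1+t[0]*d1;q=o2+t[1]*d2; return (p+q)/2,np.linalg.norm(p-q)
def proj(c,P,fish=False):
    K=np.array(c['K']);E=np.array(c['E']); p=E[:3,:3].T@(np.array(P,float)-E[:3,3]); x,y,z=p[0],-p[1],-p[2]
    if fish:
        rr=np.hypot(x,y);t=np.arctan2(rr,z);x,y=x/rr*t,y/rr*t
    else: x,y=x/z,y/z
    return np.array([K[0,0]*x+K[0,2],K[1,1]*y+K[1,2]])
def st():
    s=r.state(); print({k:np.round(s[k],4).tolist() for k in('clock','eef_pos','eef_rot','force','torque','finger_gap','qpos')}); return s
E
python3 - <<'E'
from h import *
st()
for n in('scene','top','wrist'):
    c=shot(n,n+'0'); print(n,np.round(c['intrinsics'],1).tolist(),np.round(c['extrinsics'],3).tolist())
E
```

```text
pics
{'clock': 0.0, 'eef_pos': [257.9466, -568.5455, 194.542], 'eef_rot': [-0.1487, -0.6911, -0.1501, 0.6912], 'force': [-0.1331, -0.8604, 0.8668], 'torque': [0.0004, 0.012, -0.0227], 'finger_gap': 1.0001, 'qpos': [-1.2711, 0.2212, 1.5276, -0.0, 1.3947, -0.1261]}
scene [[397.0, 0.0, 281.1], [0.0, 397.0, 201.7], [0.0, 0.0, 1.0]] [[0.26, -0.673, 0.693, 1172.074], [0.965, 0.194, -0.173, -203.511], [-0.018, 0.714, 0.7, 756.523], [0.0, 0.0, 0.0, 1.0]]
top [[489.3, 0.0, 279.4], [0.0, 489.3, 210.8], [0.0, 0.0, 1.0]] [[-0.003, 0.999, -0.044, 448.311], [-1.0, -0.003, -0.003, -49.454], [-0.004, 0.044, 0.999, 1305.212], [0.0, 0.0, 0.0, 1.0]]
wrist [[325.2, 0.0, 283.1], [0.0, 325.2, 208.9], [0.0, 0.0, 1.0]] [[0.413, 0.882, 0.226, 319.324], [-0.911, 0.401, 0.099, -540.137], [-0.003, -0.246, 0.969, 384.2], [0.0, 0.0, 0.0, 1.0]]
```

View pics/scene0.png

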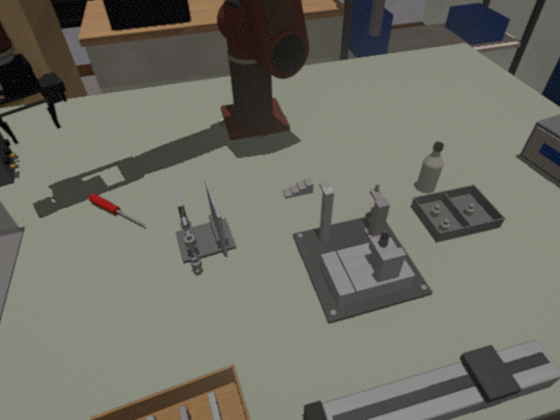

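View pics/top0.png

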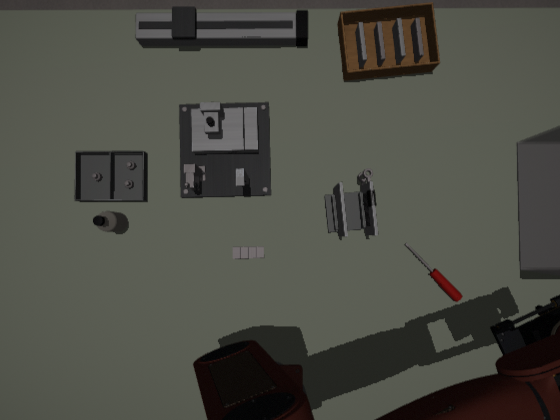

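View pics/wrist0.png

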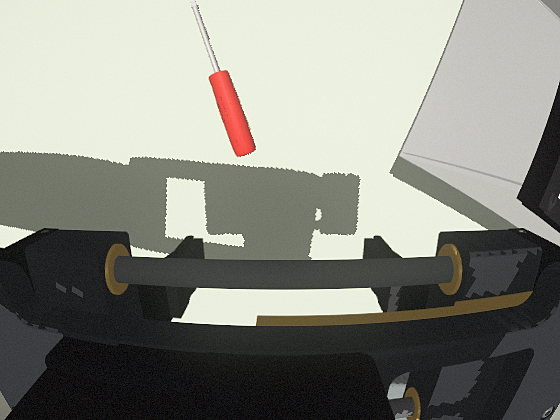

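The scene picture shows the rack at (205,240): the door stands in its left slot with knuckles at (190,240) and (196,263), and the plain panel is in the right slot. The station is at (360,260) with its hinge post at (378,210) and latch post at (327,210). In the top view the door is at (368,205) with its knuckle at (367,174), and the station is at (225,150). I'll zoom in next.

Run:
```python
import cv2
a=cv2.imread('pics/top0.png'); s=cv2.imread('pics/scene0.png')
def z(im,x0,y0,w,h,k,n): cv2.imwrite('pics/'+n+'.png',cv2.resize(im[y0:y0+h,x0:x0+w],None,fx=k,fy=k,interpolation=cv2.INTER_CUBIC))
z(a,315,160,75,90,6,'z_top_door'); z(a,170,95,110,110,5,'z_top_st')
z(s,160,170,90,110,5,'z_sc_door'); z(s,290,170,150,145,4,'z_sc_st')
```

```text
(no output)
```

View pics/z_top_door.png

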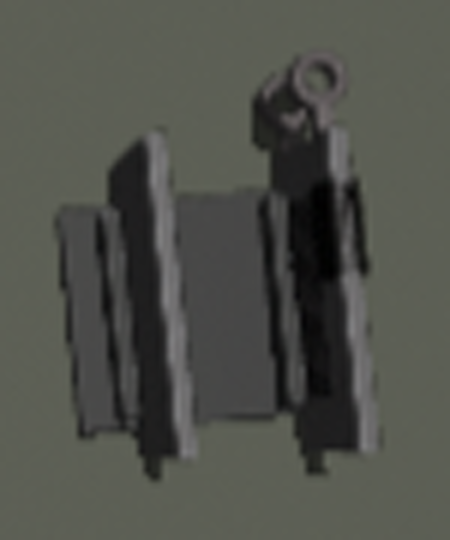

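View pics/z_top_st.png

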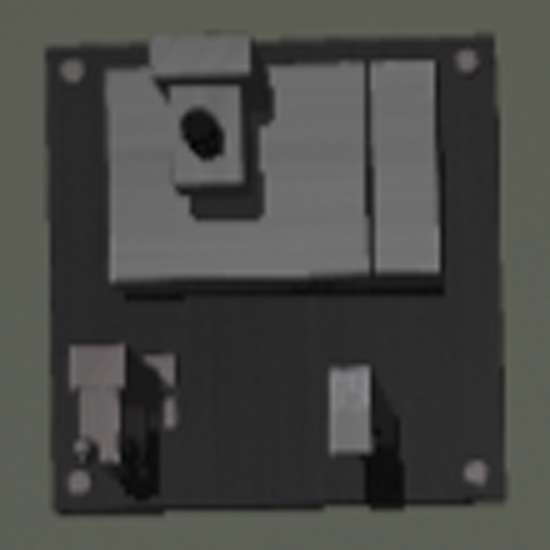

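View pics/z_sc_door.png

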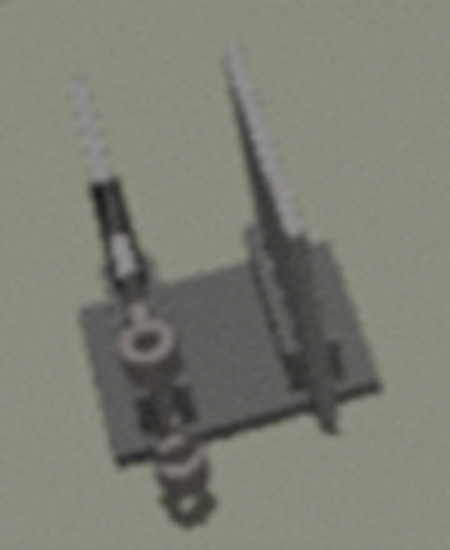

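View pics/z_sc_st.png

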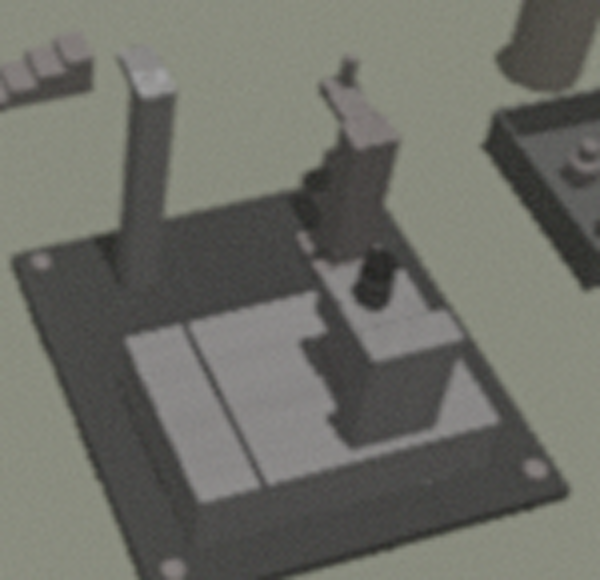

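Run:
```python
from h import *
t=load('top0'); s=load('scene0')
T=lambda x,y,k,x0,y0:((x+.5)/k-.5+x0,(y+.5)/k-.5+y0)
td=lambda x,y:T(x,y,6,315,160); ts=lambda x,y:T(x,y,5,170,95); sd=lambda x,y:T(x,y,5,160,170); ss=lambda x,y:T(x,y,4,290,170)
R=lambda c,p:ray(c,*p)
def P(n,a,b): p,e=tri(R(t,a),R(s,b)); print(n,p.round(1),'gap',round(e,1))
P('upper knuckle top',td(318,77),sd(147,341))
P('door free top',td(368,450),sd(75,85))
P('blank top far',td(153,135),sd(290,235))
P('pin tip',ts(85,446),ss(349,62))
P('latch top mid back',ts(349,368),ss(155,92))
P('latch top mid front',ts(350,452),ss(131,52))
for n,a,b in (('scr FR',(475,472),(40,262)),('scr BR',(467,60),(173,569)),('scr BL',(72,70),(537,468))): P(n,ts(*a),ss(*b))
sc={n:onz(t,*ts(*a),13) for n,a in dict(FR=(475,472),BR=(467,60),BL=(72,70),FL=(78,482)).items()}
for n in sc: print(n,sc[n].round(1))
c=sum(sc.values())/4; v=(sc['BR']-sc['FR'])+(sc['BL']-sc['FL']); w=(sc['FL']-sc['FR'])+(sc['BL']-sc['BR'])
print('ctr',c.round(1),'yaw',np.degrees(np.arctan2(v[1],v[0])),np.degrees(np.arctan2(-w[0],w[1])))
a=onz(t,*td(341,130),142);b=onz(t,*td(369,450),142);print('door top ends',a,b,np.degrees(np.arctan2(*(a-b)[1::-1])),np.linalg.norm(a-b))
print('knuckle@122',onz(t,*td(318,77),122))
print('pin@140',onz(t,*ts(85,446),140), onz(s,*ss(349,62),140))
```

```text
upper knuckle top [ 593.9 -260.3  120.3] gap 0.3
door free top [ 443.  -275.5  138. ] gap 0.6
blank top far [ 568.4 -192.1  139.5] gap 2.7
pin tip [566.3 177.6 135.4] gap 1.1
latch top mid back [597.8  46.1 174.5] gap 1.9
latch top mid front [559.2  46.1 170. ] gap 1.6
scr FR [563.8  -6.2  14.3] gap 0.1
scr BR [783.9  -1.9  15.9] gap 0.8
scr BL [779.6 208.9  15.8] gap 1.4
FR [563.9  -6.1  13. ]
BR [784.5  -2.2  13. ]
BL [780.  208.8  13. ]
FL [559.3 204.4  13. ]
ctr [671.9 101.2  13. ] yaw 1.081753181500352 1.247594898905217
door top ends [ 570.06271069 -265.17619746  142.        ] [ 443.00137236 -274.79675258  142.        ] 4.3299359598308405 127.42503199871679
knuckle@122 [ 593.71045486 -259.83052428  122.        ]
pin@140 [565.65103211 176.19693758 140.        ] [570.83784482 175.3743357  140.        ]
```

```bash
cat >> h.py <<'E'
from scipy.spatial.transform import Rotation as Ro
def rot(s): q=s['eef_rot']; return Ro.from_quat([q[1],q[2],q[3],q[0]]).as_matrix()
def plan(tgt,yawy,s=None):
    "slide (tool axes) to tgt, roll so that tool y has given yaw (mod 180)"
    s=s or r.state(); R=rot(s); d=R.T@(np.array(tgt)-s['eef_pos'])
    y=np.degrees(np.arctan2(R[1,1],R[0,1])); dy=(yawy-y+90)%180-90
    print('tooly yaw',round(y,2),'slide',d.round(1),'roll',round(-dy if R[2,0]<0 else dy,2),'| alt',round(-(dy-180*np.sign(dy)),1),'tilt',R[:,0].round(4)); return d
E
python3 - <<'E'
from h import *
st(); plan([532,-265.5,200],90+5)
E
```

```text
{'clock': 0.15, 'eef_pos': [258.0075, -568.6968, 194.7714], 'eef_rot': [-0.1489, -0.6911, -0.1499, 0.6912], 'force': [0.5413, 0.3273, -0.3075], 'torque': [-0.0133, -0.0114, 0.0129], 'finger_gap': 1.0009, 'qpos': [-1.2711, 0.2211, 1.5273, 0.0, 1.3947, -0.1261]}
tooly yaw -65.6 slide [  -4.9 -163.  -374.8] roll 19.4 | alt -160.6 tilt [-4.0e-04  1.5e-03 -1.0e+00]
```

```bash
python3 -m pendant '{"gripper":[50,50,50,50,50,50,50,50],"slide":[[-5,-20,-47],[-5,-35,-80],[-5,-50,-115],[-5,-65,-150],[-5,-80,-184],[-5,-95,-219],[-5,-108,-250],[-5,-118,-272]],"roll":[2,5,8,11,14,17,19.4,19.4]}' 20; python3 -c "
from h import *
plan([532,-265.5,200],95)"
```

```text
clock: 0.82
eef_pos: [458.8, -346.7, 200.4]
eef_rot: [0.03, 0.707, 0.031, -0.706]
force: [0.4, -0.8, 0.2]
finger_gap: 0.585
tooly yaw -85.04 slide [  0.5 -74.6 -80. ] roll -0.04 | alt 180.0 tilt [ 3.e-04  8.e-04 -1.e+00]
```

```bash
python3 -m pendant '{"gripper":[50,50,50,50,50,50,50,50],"slide":[[0,-20,-22],[0,-40,-43],[0,-58,-62],[0,-70,-75],[0,-75,-80],[0,-75,-80],[0,-75,-80],[0,-75,-80]],"roll":[0,0,0,0,0,0,0,0]}' 20; python3 -c "
from h import *
plan([532,-265.5,200],95)
c=shot('wrist','w1'); shot('scene','s1'); print(c['extrinsics'].round(3).tolist())"
```

```text
clock: 1.48
eef_pos: [529.5, -268.6, 200.4]
eef_rot: [-0.031, -0.706, -0.03, 0.707]
force: [0.6, 0.4, -0.1]
finger_gap: 0.574
tooly yaw -85.05 slide [ 0.4 -2.9 -2.7] roll -0.05 | alt 179.9 tilt [-7.e-04 -2.e-04 -1.e+00]
[[0.086, 0.965, 0.247, 596.624], [-0.996, 0.084, 0.02, -261.652], [-0.001, -0.248, 0.969, 389.961], [0.0, 0.0, 0.0, 1.0]]
```

View pics/w1.png

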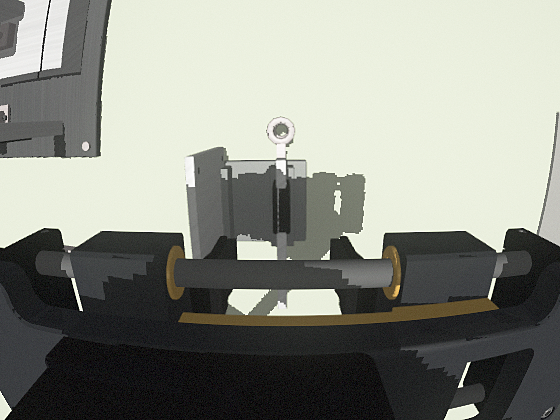

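The wrist view shows the door between the open fingers: the knuckle is at (281,131), the panel's top edge runs down column 282, and the blank panel is clear at left (200,200).

Run:
```python
from h import *
w=load('w1')
cv2.imwrite('pics/w1z.png',cv2.cvtColor(cv2.resize(w['img'][105:265,180:380],None,fx=4,fy=4,interpolation=cv2.INTER_CUBIC)[:600],cv2.COLOR_RGB2BGR))
print('knuckle',onz(w,281,131,122,True))
for v in (155,165,190,230,250): 
  row=w['img'][v,255:310].mean(1).astype(int); print(v,row.tolist())
```

```text
knuckle [ 593.60999256 -259.89548604  122.        ]
155 [231, 231, 233, 232, 231, 233, 232, 234, 233, 235, 233, 233, 233, 232, 232, 233, 232, 234, 230, 232, 233, 236, 244, 245, 244, 244, 243, 243, 246, 245, 178, 177, 243, 234, 232, 234, 233, 233, 233, 234, 232, 232, 232, 232, 232, 234, 234, 232, 232, 234, 232, 233, 235, 233, 234]
165 [189, 188, 190, 185, 187, 189, 184, 186, 187, 190, 184, 187, 189, 191, 173, 155, 62, 65, 70, 61, 124, 236, 255, 250, 248, 249, 249, 250, 251, 255, 239, 78, 65, 71, 67, 67, 66, 92, 158, 200, 192, 189, 191, 192, 191, 192, 192, 193, 191, 196, 168, 174, 226, 235, 235]
190 [82, 80, 83, 83, 86, 88, 84, 83, 83, 84, 80, 86, 84, 82, 86, 81, 84, 61, 41, 43, 43, 48, 98, 112, 49, 43, 46, 43, 40, 43, 49, 42, 42, 36, 46, 76, 85, 87, 76, 85, 86, 87, 82, 82, 89, 89, 84, 85, 89, 86, 80, 97, 123, 118, 116]
230 [80, 81, 79, 82, 78, 77, 75, 77, 82, 75, 85, 75, 75, 75, 77, 79, 81, 68, 35, 36, 34, 30, 64, 75, 35, 34, 40, 49, 30, 38, 33, 39, 36, 36, 39, 60, 84, 81, 79, 73, 83, 81, 82, 80, 79, 78, 75, 76, 83, 81, 75, 97, 119, 112, 111]
250 [231, 232, 232, 232, 232, 232, 231, 230, 231, 233, 229, 231, 232, 230, 232, 231, 231, 231, 232, 233, 239, 224, 120, 109, 116, 118, 116, 121, 116, 123, 121, 115, 109, 116, 111, 114, 112, 116, 114, 116, 117, 109, 113, 112, 110, 110, 115, 113, 110, 112, 115, 111, 112, 113, 112]
```

View pics/w1z.png

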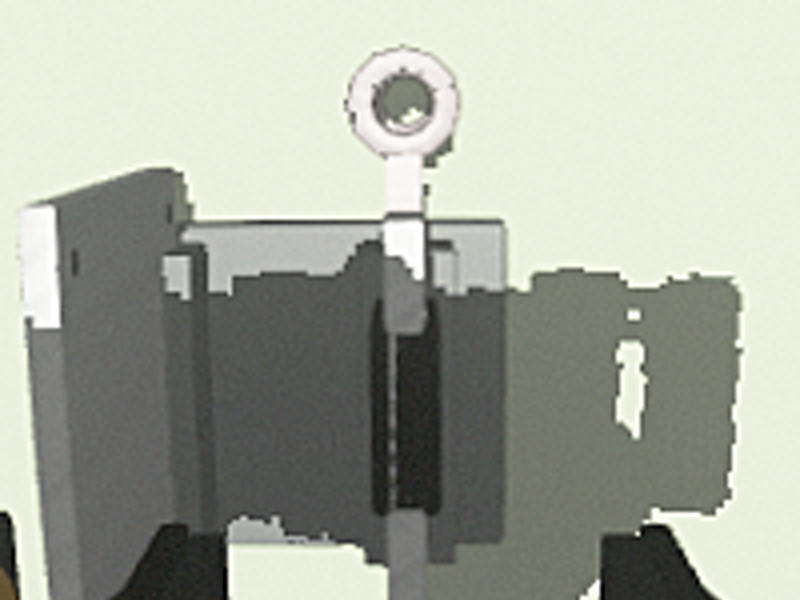

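Run:
```python
from h import *
w=load('w1'); s1=load('s1')
for v in (180,183,207,231,234):
    a=onz(w,272.6,v,142,True);b=onz(w,289.8,v,142,True); print(v,a.round(1),b.round(1),((a+b)/2).round(1))
f=lambda x,y:((x+.5)/4-.5+180,(y+.5)/4-.5+105)
print(onz(w,*f(404,215),142,True),'panel end top; knuckle',onz(w,*f(403,101),122,True))
sd=lambda x,y:((x+.5)/5-.5+160,(y+.5)/5-.5+170)
s=load('scene0')
print(tri(ray(w,*f(403,101),True),ray(s,*sd(147,341))))
plan([531.5,-266,200],95.0)
```

```text
180 [ 555.7 -256.8  142. ] [ 556.8 -270.   142. ] [ 556.3 -263.4  142. ]
183 [ 553.4 -257.   142. ] [ 554.5 -270.2  142. ] [ 553.9 -263.6  142. ]
207 [ 534.3 -258.5  142. ] [ 535.5 -271.9  142. ] [ 534.9 -265.2  142. ]
231 [ 514.5 -260.   142. ] [ 515.7 -273.8  142. ] [ 515.1 -266.9  142. ]
234 [ 512.  -260.2  142. ] [ 513.2 -274.   142. ] [ 512.6 -267.1  142. ]
[ 572.94223536 -261.52869705  142.        ] panel end top; knuckle [ 594.49040134 -259.30804379  122.        ]
(array([ 594.54061953, -259.82347051,  121.14451128]), np.float64(1.051971508343192))
tooly yaw -85.09 slide [ 0.6 -2.6 -2.2] roll -0.09 | alt 179.9 tilt [-3.e-04 -2.e-04 -1.e+00]
```

```bash
python3 -c "
from h import *
plan([532.5,-265,113.5],95.0)"
```

```text
tooly yaw -85.09 slide [87.1 -3.5 -3.3] roll -0.09 | alt 179.9 tilt [-3.e-04 -2.e-04 -1.e+00]
```

```bash
python3 -m pendant '{"gripper":[50,50,50,50,50,50,50,50],"slide":[[15,-2,-2],[35,-3,-3],[52,-3.5,-3.3],[68,-3.5,-3.3],[80,-3.5,-3.3],[87,-3.5,-3.3],[87,-3.5,-3.3],[87,-3.5,-3.3]],"roll":[0,0,0,0,0,0,0,0]}' 25; python3 -c "
from h import *
plan([532.5,-265,113.5],95.0);st()"
```

```text
clock: 2.25
eef_pos: [533.2, -264.3, 113.8]
eef_rot: [-0.031, -0.706, -0.031, 0.706]
force: [0.2, -0.9, 1.0]
finger_gap: 0.574
tooly yaw -85.03 slide [0.3 0.6 0.7] roll -0.03 | alt 180.0 tilt [-1.e-04  0.e+00 -1.e+00]
{'clock': 2.25, 'eef_pos': [533.1679, -264.3233, 113.8279], 'eef_rot': [-0.0306, -0.7064, -0.0306, 0.7065], 'force': [0.1634, -0.9198, 0.9592], 'torque': [0.0043, 0.036, -0.0232], 'finger_gap': 0.5744, 'qpos': [-0.5927, 0.2199, 1.6855, -0.0, 1.2362, 0.8914]}
```

```bash
python3 -m pendant '{"gripper":[40,32,26,20,16,12,10,10],"slide":[[0,0.5,0],[0,0.5,0],[0,0.5,0],[0,0.5,0],[0,0.5,0],[0,0.5,0],[0,0.5,0],[0,0.5,0]],"roll":[0,0,0,0,0,0,0,0]}' 35; python3 -c "
from h import *
st()"
```

```text
clock: 2.92
eef_pos: [533.4, -264.4, 113.7]
eef_rot: [0.031, 0.706, 0.031, -0.706]
force: [0.2, -0.3, -0.3]
finger_gap: 0.141
{'clock': 2.9167, 'eef_pos': [533.3759, -264.4232, 113.7261], 'eef_rot': [0.0309, 0.7065, 0.0308, -0.7064], 'force': [0.165, -0.3213, -0.3337], 'torque': [0.0134, 0.0049, 0.0225], 'finger_gap': 0.141, 'qpos': [-0.5927, 0.2204, 1.6852, -0.0, 1.2358, 0.8908]}
```

```bash
python3 -m pendant '{"gripper":[10,10,10,10,10,10,10,10],"slide":[[-6,0.3,0],[-16,0.3,0],[-30,0.3,0],[-50,0.3,0],[-75,0.3,0],[-105,0.3,0],[-135,0.3,0],[-152,0.3,0]],"roll":[0,0,0,0,0,0,0,0]}' 35; python3 -c "
from h import *
st();shot('scene','s2')
plan([445,175,265],91.2)"
```

```text
clock: 3.58
eef_pos: [534.3, -265.2, 270.4]
eef_rot: [0.032, 0.708, 0.03, -0.705]
force: [1.4, -1.2, -2.6]
finger_gap: 0.134
{'clock': 3.5833, 'eef_pos': [534.2658, -265.25, 270.3919], 'eef_rot': [0.0318, 0.7078, 0.0299, -0.7051], 'force': [1.4076, -1.1518, -2.6499], 'torque': [-0.0163, -0.0643, -0.0251], 'finger_gap': 0.1338, 'qpos': [-0.593, 0.1101, 1.5117, 0.0001, 1.5151, 0.8905]}
tooly yaw -85.0 slide [   5.5 -447.3   51.8] roll 3.8 | alt -176.2 tilt [ 0.0081 -0.0053 -1.    ]
```

View pics/s2.png

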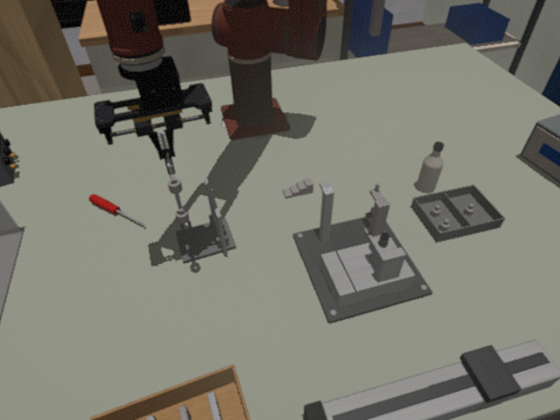

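The door is out of the rack and hanging upright from the gripper, with its knuckles at (175,185) and (183,215). The blank is still in its slot. Next is the transfer.

```bash
python3 -m pendant '{"gripper":[10,10,10,10,10,10,10,10],"slide":[[0,-10,1],[0,-28,3],[0,-55,6],[0,-85,10],[0,-118,14],[0,-151,17],[0,-184,21],[0,-217,25]],"roll":[0.5,1,1.5,2,2.5,3,3.5,3.8]}' 35;
python3 -m pendant '{"gripper":[10,10,10,10,10,10,10,10],"slide":[[0,-33,4],[0,-66,8],[0,-99,12],[0,-132,15],[0,-162,18],[0,-187,21],[0,-205,23],[0,-215,24]],"roll":[0,0,0,0,0,0,0,0]}' 35; python3 -c "
from h import *
st()
plan([445,175,265],91.2)"
```

```text
clock: 4.3
eef_pos: [487.3, -48.4, 263.0]
eef_rot: [-0.006, -0.706, -0.008, 0.708]
force: [1.4, 0.1, -3.4]
finger_gap: 0.142
clock: 4.97
eef_pos: [458.7, 166.1, 263.3]
eef_rot: [-0.008, -0.706, -0.008, 0.709]
force: [-0.8, 0.4, -4.2]
finger_gap: 0.135
{'clock': 4.9667, 'eef_pos': [458.657, 166.0757, 263.26], 'eef_rot': [-0.0081, -0.7056, -0.0083, 0.7085], 'force': [-0.8018, 0.3858, -4.1855], 'torque': [0.0157, -0.0365, -0.0239], 'finger_gap': 0.1351, 'qpos': [0.1848, -0.148, 1.7792, 0.001, 1.5144, 1.7325]}
tooly yaw -88.68 slide [-1.7 -9.2 13.5] roll 0.12 | alt -179.9 tilt [-4.1e-03  2.0e-04 -1.0e+00]
```

```bash
python3 -m pendant '{"gripper":[10,10,10,10,10,10,10,10],"slide":[[8,-5,8],[25,-9,13],[45,-9,13.5],[65,-9,13.5],[80,-9,13.5],[92,-9,13.5],[95,-9,13.5],[95,-9,13.5]],"roll":[0,0,0,0,0,0,0,0]}' 35; python3 -c "
from h import *
st()
shot('wrist','w3'); shot('scene','s3'); shot('top','t3')
plan([445,175,167.5],91.2)
w=load('w3')
cv2.imwrite('pics/w3z.png',cv2.cvtColor(cv2.resize(w['img'][60:260,160:400],None,fx=3,fy=3,interpolation=cv2.INTER_CUBIC),cv2.COLOR_RGB2BGR))
s=load('s3')
cv2.imwrite('pics/s3z.png',cv2.cvtColor(cv2.resize(s['img'][150:270,290:450],None,fx=5,fy=5,interpolation=cv2.INTER_CUBIC),cv2.COLOR_RGB2BGR))
"
```

```text
clock: 5.63
eef_pos: [446.1, 172.0, 169.0]
eef_rot: [-0.008, -0.706, -0.007, 0.708]
force: [-0.0, 0.1, -2.4]
finger_gap: 0.135
{'clock': 5.6333, 'eef_pos': [446.1149, 172.0402, 169.0087], 'eef_rot': [-0.0075, -0.7059, -0.007, 0.7082], 'force': [-0.0165, 0.1217, -2.3883], 'torque': [0.0386, -0.0486, 0.0047], 'finger_gap': 0.135, 'qpos': [0.203, -0.1133, 1.9249, -0.0001, 1.3333, 1.7533]}
tooly yaw -88.82 slide [ 4.2 -2.6  3.1] roll -0.02 | alt 180.0 tilt [ 1.7e-03  3.0e-04 -1.0e+00]
```

View pics/w3.png

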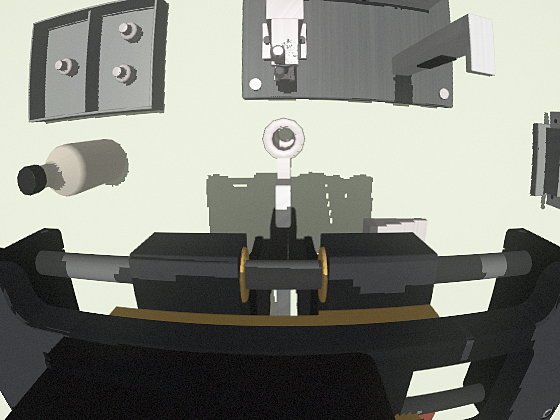

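View pics/w3z.png

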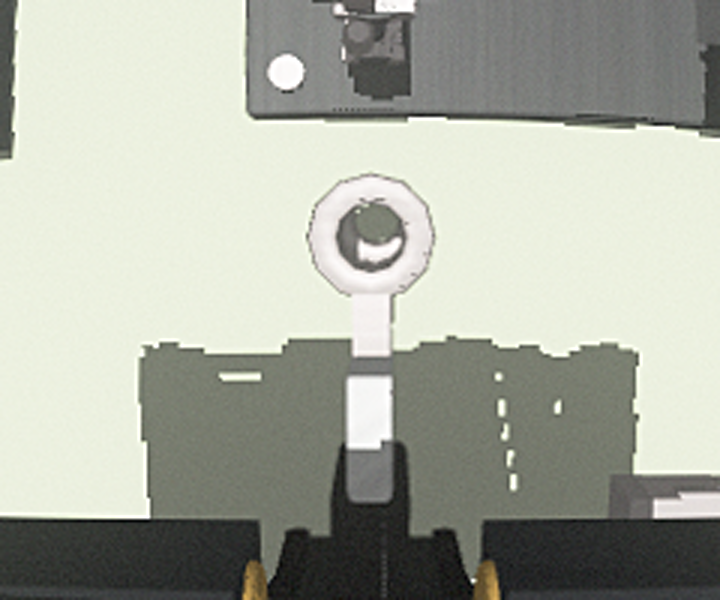

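View pics/s3z.png

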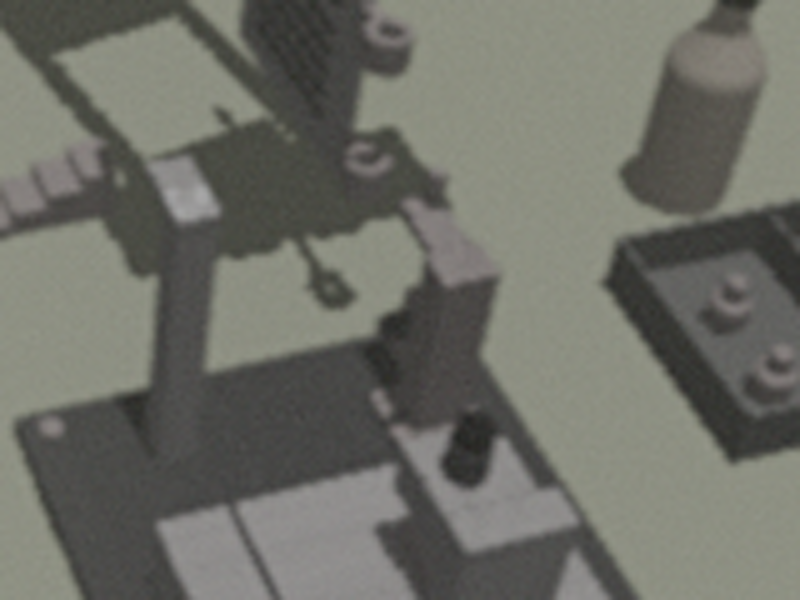

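```bash
python3 -c "
from h import *
w=load('w3')
cv2.imwrite('pics/w3p.png',cv2.cvtColor(cv2.resize(w['img'][10:95,240:330],None,fx=7,fy=7,interpolation=cv2.INTER_CUBIC),cv2.COLOR_RGB2BGR))
t=load('t3')
cv2.imwrite('pics/t3z.png',cv2.cvtColor(cv2.resize(t['img'][160:260,165:235],None,fx=6,fy=6,interpolation=cv2.INTER_CUBIC),cv2.COLOR_RGB2BGR))
"
```

```text
(no output)
```

View pics/w3p.png

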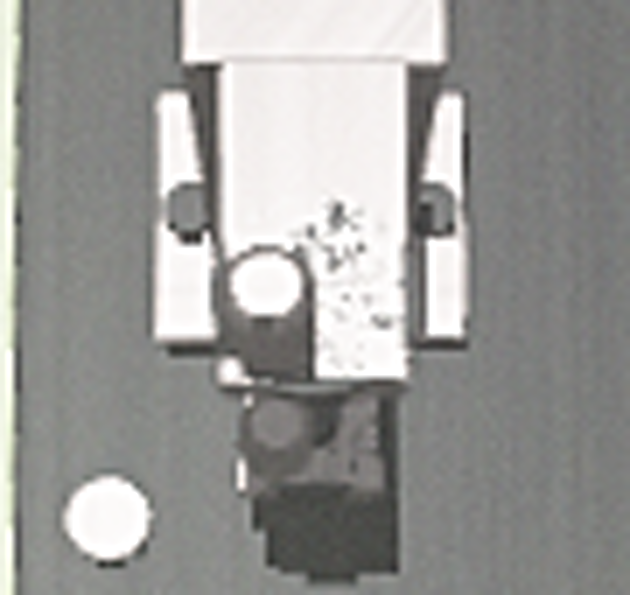

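View pics/t3z.png

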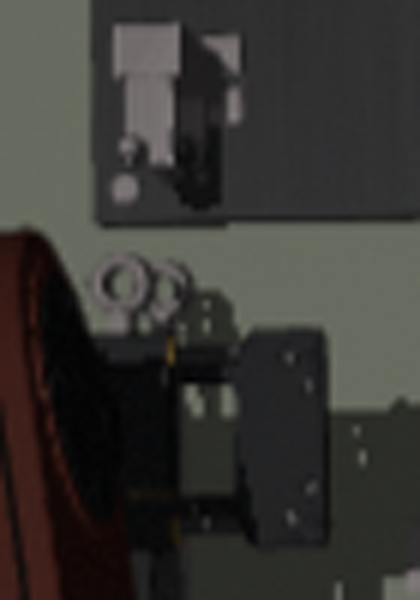

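Run:
```python
from h import *
w=load('w3');t=load('t3')
T=lambda x,y,k,x0,y0:((x+.5)/k-.5+x0,(y+.5)/k-.5+y0)
wp=lambda x,y:T(x,y,7,240,10); wz=lambda x,y:T(x,y,3,160,60); tz=lambda x,y:T(x,y,6,165,160)
print('upper pin w@140',onz(w,*wp(265,283),140,True).round(1),'lower pin w@62',onz(w,*wp(277,420),62,True).round(1))
print('upper pin top@140',onz(t,*tz(128,146),140).round(1))
p,e=tri(ray(w,*wp(265,283),True),ray(t,*tz(128,146)));print('tri pin',p.round(1),e)
k=(371,236)
print('knuckle w@177.5',onz(w,*wz(*k),177.5,True).round(1),'top',onz(t,*tz(122,284),177.5).round(1)); p,e=tri(ray(w,*wz(*k),True),ray(t,*tz(122,284)));print('tri',p.round(1),e)
# bracket sides at z=120, front edge
for q in ((217,200),(407,200),(407,380),(310,382),(185,60),(445,60)): print(q,onz(w,*wp(*q),120,True).round(1))
print('screw FL',onz(w,*wp(107,518),13,True).round(1))
s=st();plan([445,175,167.5],91.2)
```

```text
upper pin w@140 [566.3 179.6 140. ] lower pin w@62 [566.5 179.4  62. ]
upper pin top@140 [565.4 177.8 140. ]
tri pin [566.4 179.1 136.5] 1.8273277393351426
knuckle w@177.5 [507.5 174.5 177.5] top [508.3 172.5 177.5]
tri [508.  174.2 170.9] 1.564788113214047
(217, 200) [580.4 185.2 120. ]
(407, 200) [580.8 165.5 120. ]
(407, 380) [560.9 165.2 120. ]
(310, 382) [560.4 175.2 120. ]
(185, 60) [596.5 189.  120. ]
(445, 60) [597.1 161.8 120. ]
screw FL [559.7 205.4  13. ]
{'clock': 5.7833, 'eef_pos': [448.1114, 172.4799, 171.6831], 'eef_rot': [0.0072, 0.7077, 0.0074, -0.7065], 'force': [0.1236, -0.217, -2.9358], 'torque': [0.0234, -0.0213, 0.0062], 'finger_gap': 0.1344, 'qpos': [0.203, -0.1152, 1.9214, -0.0001, 1.3337, 1.7532]}
tooly yaw -88.82 slide [ 4.2 -2.6  3.1] roll -0.02 | alt 180.0 tilt [ 1.7e-03  3.0e-04 -1.0e+00]
```

Run:
```python
from h import *
st(); shot('wrist','w4'); st()
w=load('w4');I=w['img']
a=cv2.resize(I[10:95,240:330],None,fx=6,fy=6,interpolation=cv2.INTER_CUBIC);b=cv2.resize(I[105:190,240:330],None,fx=6,fy=6,interpolation=cv2.INTER_CUBIC)
b=b[:90*6]
cv2.imwrite('pics/w4ab.png',cv2.cvtColor(np.hstack([a[:, :400],b[:,:400]]),cv2.COLOR_RGB2BGR)); print(a.shape)
```

```text
{'clock': 5.7833, 'eef_pos': [448.1114, 172.4799, 171.6831], 'eef_rot': [0.0072, 0.7077, 0.0074, -0.7065], 'force': [0.1236, -0.217, -2.9358], 'torque': [0.0234, -0.0213, 0.0062], 'finger_gap': 0.1344, 'qpos': [0.203, -0.1152, 1.9214, -0.0001, 1.3337, 1.7532]}
{'clock': 5.8333, 'eef_pos': [448.2644, 172.5546, 171.8918], 'eef_rot': [0.0072, 0.7078, 0.0075, -0.7063], 'force': [-0.0652, -0.6652, -3.7523], 'torque': [0.0244, -0.0354, 0.0006], 'finger_gap': 0.1332, 'qpos': [0.2031, -0.1154, 1.9212, -0.0, 1.3336, 1.7532]}
(510, 540, 3)
```

View pics/w4ab.png

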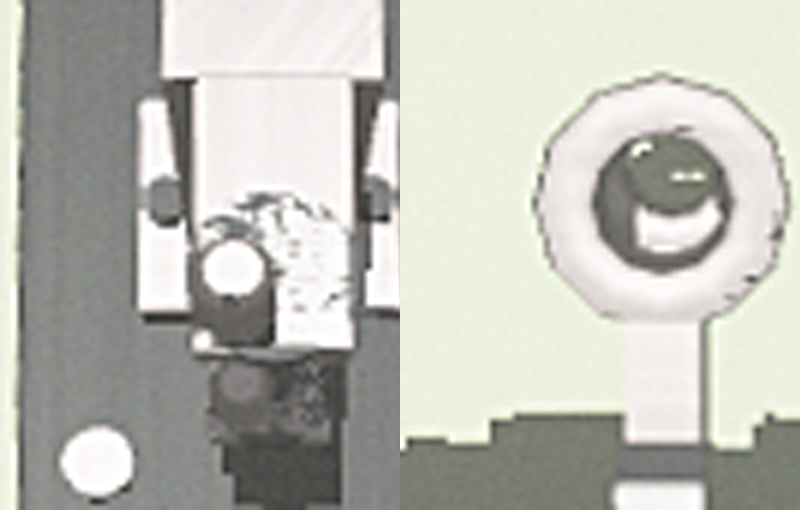

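Run:
```python
from h import *
w=load('w4')
T=lambda x,y,k,x0,y0:((x+.5)/k-.5+x0,(y+.5)/k-.5+y0)
up=T(234,268,6,240,10);lp=T(243,382,6,240,10);k=T(263,200.5,6,240,105)
print(onz(w,*up,140,True).round(1),onz(w,*lp,62,True).round(1))
for z in(177,180.3,183):print(onz(w,*k,z,True).round(1))
print(w['E'].round(3).tolist())
s=st();R=rot(s);print(R.round(4).tolist())
```

```text
[566.2 179.4 140. ] [566.1 179.2  62. ]
[509.5 175.  177. ]
[509.6 175.  180.3]
[509.7 175.  183. ]
[[0.021, 0.969, 0.245, 515.035], [-1.0, 0.02, 0.004, 174.961], [-0.002, -0.245, 0.969, 361.366], [0.0, 0.0, 0.0, 1.0]]
{'clock': 5.8333, 'eef_pos': [448.2644, 172.5546, 171.8918], 'eef_rot': [0.0072, 0.7078, 0.0075, -0.7063], 'force': [-0.0652, -0.6652, -3.7523], 'torque': [0.0244, -0.0354, 0.0006], 'finger_gap': 0.1332, 'qpos': [0.2031, -0.1154, 1.9212, -0.0, 1.3336, 1.7532]}
[[0.0021, 0.0207, -0.9998], [0.0004, -0.9998, -0.0207], [-1.0, -0.0004, -0.0021]]
```

```bash
python3 -m pendant '{"gripper":[10,10,10,10,10,10,10,10],"slide":[[2,-1.5,-3],[4,-3,-10],[5,-3.2,-17],[5,-3.2,-22],[5,-3.2,-25],[5,-3.2,-26],[5,-3.2,-26],[5,-3.2,-26]],"roll":[0,0,0,0,0,0,0,0]}' 35
python3 - <<'E'
from h import *
shot('wrist','w5');st(); shot('scene','s5')
w=load('w5');I=w['img']
cv2.imwrite('pics/w5z.png',cv2.cvtColor(cv2.resize(I[60:170,240:330],None,fx=5,fy=5,interpolation=cv2.INTER_CUBIC),cv2.COLOR_RGB2BGR))
I=load('s5')['img'];cv2.imwrite('pics/s5z.png',cv2.cvtColor(cv2.resize(I[150:260,310:410],None,fx=5,fy=5,interpolation=cv2.INTER_CUBIC),cv2.COLOR_RGB2BGR))
E
```

```text
clock: 6.5
eef_pos: [473.2, 176.1, 165.5]
eef_rot: [-0.007, -0.707, -0.007, 0.707]
force: [-0.5, -0.2, -2.7]
finger_gap: 0.13
{'clock': 6.55, 'eef_pos': [473.0901, 176.1664, 165.5479], 'eef_rot': [-0.0074, -0.7069, -0.0074, 0.7072], 'force': [0.6774, -0.0079, -2.6699], 'torque': [0.0557, -0.0379, 0.0074], 'finger_gap': 0.1318, 'qpos': [0.2001, -0.0451, 1.8676, 0.0, 1.3195, 1.75]}
```

View pics/w5z.png

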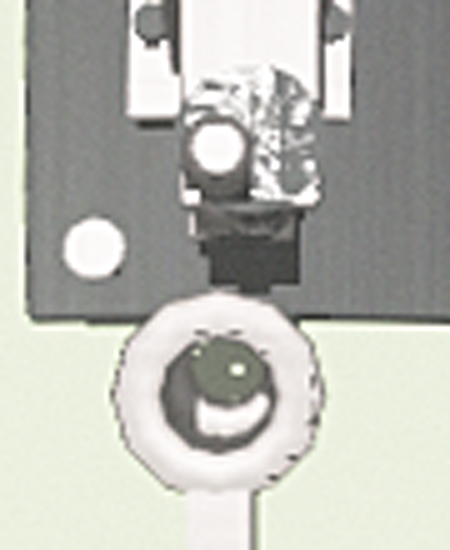

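View pics/s5z.png

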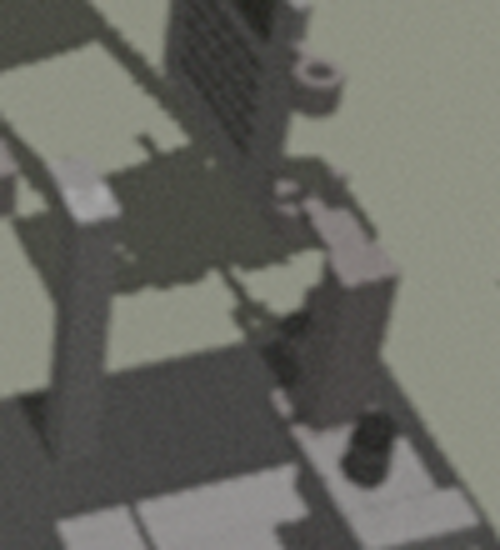

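Run:
```python
from h import *
w=load('w5')
T=lambda x,y,k,x0,y0:((x+.5)/k-.5+x0,(y+.5)/k-.5+y0)
I=w['img'][60:170,240:330].astype(int).mean(2)
up=onz(w,*T(217,147,5,240,60),140,True)
for z in (171,174,177):
  k=onz(w,*T(219,393,5,240,60),z,True); print(up.round(1),k.round(1),(up-k).round(1))
s=st();R=rot(s);print((R.T@np.array([*(up-k)[:2],0])).round(1),R[:,0].round(4),np.degrees(np.arctan2(R[1,1],R[0,1])))
```

```text
[566.1 179.5 140. ] [534.5 178.6 171. ] [ 31.6   0.9 -31. ]
[566.1 179.5 140. ] [534.6 178.6 174. ] [ 31.5   0.9 -34. ]
[566.1 179.5 140. ] [534.7 178.6 177. ] [ 31.4   0.9 -37. ]
{'clock': 6.6, 'eef_pos': [473.0689, 176.1942, 165.5681], 'eef_rot': [-0.0074, -0.707, -0.0074, 0.7072], 'force': [-0.1781, -0.2562, -2.5571], 'torque': [0.0745, -0.0221, -0.0204], 'finger_gap': 0.1352, 'qpos': [0.2002, -0.0453, 1.8678, 0.0001, 1.3194, 1.75]}
[ -0.   -0.3 -31.4] [-3.e-04  0.e+00 -1.e+00] -88.80193466446997
```

```bash
python3 -m pendant '{"gripper":[10,10,10,10,10,10,10,10],"slide":[[0,0,-3],[0,0,-9],[0,-0.3,-16],[0,-0.3,-22],[0,-0.3,-27],[0,-0.3,-30],[0,-0.3,-31.3],[0,-0.3,-31.5]],"roll":[0,0,0,0,0,0,0,0]}' 35
python3 - <<'E'
from h import *
st();shot('wrist','w6');st(); shot('scene','s6')
w=load('w6');I=w['img']
cv2.imwrite('pics/w6z.png',cv2.cvtColor(cv2.resize(I[60:170,240:330],None,fx=5,fy=5,interpolation=cv2.INTER_CUBIC),cv2.COLOR_RGB2BGR))
I=load('s6')['img'];cv2.imwrite('pics/s6z.png',cv2.cvtColor(cv2.resize(I[150:260,310:410],None,fx=5,fy=5,interpolation=cv2.INTER_CUBIC),cv2.COLOR_RGB2BGR))
E
```

```text
clock: 7.27
eef_pos: [505.0, 177.1, 165.5]
eef_rot: [-0.007, -0.707, -0.007, 0.707]
force: [-0.3, 0.6, -3.1]
finger_gap: 0.133
{'clock': 7.2667, 'eef_pos': [505.0056, 177.0693, 165.4536], 'eef_rot': [-0.0074, -0.7069, -0.0073, 0.7072], 'force': [-0.2597, 0.6363, -3.1492], 'torque': [-0.0247, -0.0211, -0.0265], 'finger_gap': 0.1327, 'qpos': [0.1898, 0.0297, 1.7934, -0.0, 1.3189, 1.7399]}
{'clock': 7.3167, 'eef_pos': [504.7666, 177.1084, 165.4621], 'eef_rot': [-0.0074, -0.7069, -0.0073, 0.7072], 'force': [-1.486, -0.0235, -3.9508], 'torque': [0.0638, 0.0099, 0.0428], 'finger_gap': 0.1404, 'qpos': [0.19, 0.0293, 1.7939, 0.0, 1.3189, 1.74]}
```

View pics/w6z.png

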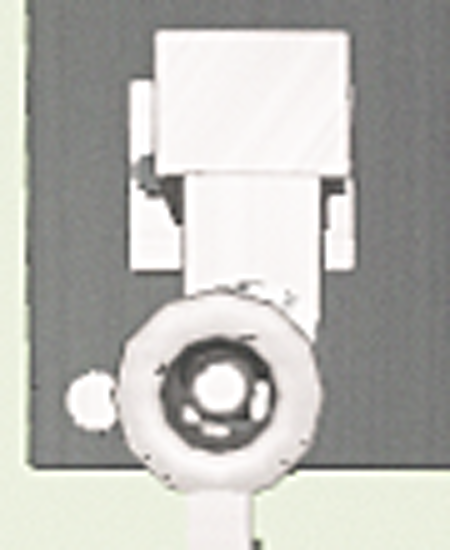

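View pics/s6z.png

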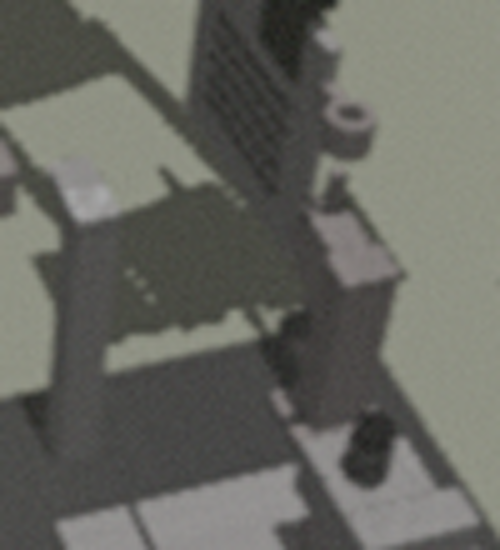

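The wrist view shows the pin tip (crop 221,387) almost centred in the upper knuckle's bore (crop 219,394).

Run:
```python
from h import *
w=load('w6')
T=lambda x,y,k,x0,y0:((x+.5)/k-.5+x0,(y+.5)/k-.5+y0)
up=onz(w,*T(221,387,5,240,60),140,True)
k=onz(w,*T(219,394,5,240,60),174,True); print(up.round(1),k.round(1),(up-k).round(1))
k=onz(w,*T(219,394,5,240,60),172,True); print((up-k).round(1))
```

```text
[566.1 179.3 140. ] [566.3 179.6 174. ] [ -0.2  -0.3 -34. ]
[ -0.1  -0.3 -32. ]
```

```bash
python3 -m pendant '{"gripper":[10,10,10,10,10,10,10,10],"slide":[[1,0.2,0.2],[3,0.2,0.2],[5,0.2,0.2],[7,0.2,0.2],[9,0.2,0.2],[10,0.2,0.2],[11,0.2,0.2],[11,0.2,0.2]],"roll":[0,0,0,0,0,0,0,0]}' 35
python3 - <<'E'
from h import *
shot('wrist','w7');st()
w=load('w7');I=w['img']
cv2.imwrite('pics/w7z.png',cv2.cvtColor(cv2.resize(I[60:170,240:330],None,fx=5,fy=5,interpolation=cv2.INTER_CUBIC),cv2.COLOR_RGB2BGR))
E
```

```text
clock: 8.03
eef_pos: [504.4, 176.9, 154.3]
eef_rot: [-0.007, -0.707, -0.007, 0.707]
force: [-0.9, -0.2, -4.1]
finger_gap: 0.137
{'clock': 8.0833, 'eef_pos': [504.4907, 176.9172, 154.4988], 'eef_rot': [-0.0074, -0.707, -0.0074, 0.7072], 'force': [-0.3811, -0.8076, -3.3565], 'torque': [-0.0036, 0.0156, -0.0357], 'finger_gap': 0.1374, 'qpos': [0.1897, 0.0381, 1.8061, 0.0, 1.2977, 1.7397]}
```

View pics/w7z.png

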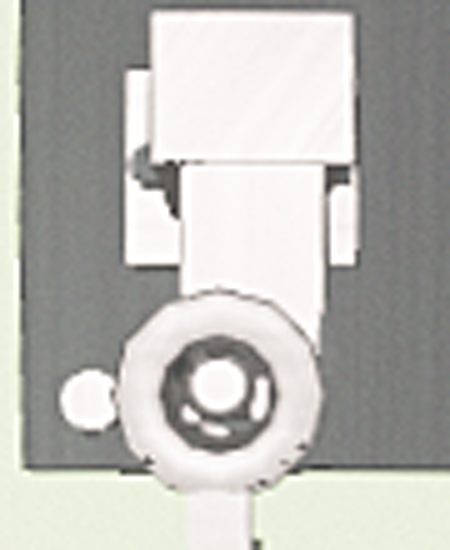

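```bash
python3 - <<'E'
from h import *
w=load('w7')
T=lambda x,y,k,x0,y0:((x+.5)/k-.5+x0,(y+.5)/k-.5+y0)
up=onz(w,*T(219,385.5,5,240,60),140,True)
for y in(393,394):
 k=onz(w,*T(219.5,y,5,240,60),163,True); print(up.round(1),k.round(1),(up-k).round(1))
E
python3 -m pendant '{"gripper":[10,10,10,10,10,10,10,10],"slide":[[0.5,0,-0.2],[1.2,0,-0.2],[2,0,-0.2],[2.8,0,-0.2],[3.6,0,-0.2],[4.4,0,-0.2],[5,0,-0.2],[5,0,-0.2]],"roll":[0,0,0,0,0,0,0,0]}' 35
```

```text
[566.  179.4 140. ] [565.8 179.3 163. ] [  0.2   0.1 -23. ]
[566.  179.4 140. ] [565.7 179.3 163. ] [  0.3   0.1 -23. ]
clock: 8.75
eef_pos: [504.6, 176.9, 149.4]
eef_rot: [-0.007, -0.707, -0.007, 0.707]
force: [0.4, 0.8, -3.3]
finger_gap: 0.132
```

```bash
python3 -m pendant '{"gripper":[10,10,10,10,10,10,10,10],"slide":[[0.5,0,0],[1,0,0],[1.6,0,0],[2.2,0,0],[2.8,0,0],[3.4,0,0],[4,0,0],[4,0,0]],"roll":[0,0,0,0,0,0,0,0]}' 35; python3 -c "
from h import *
st()"
```

```text
clock: 9.42
eef_pos: [504.6, 176.9, 145.3]
eef_rot: [-0.007, -0.707, -0.007, 0.707]
force: [-0.8, -0.0, -3.8]
finger_gap: 0.135
{'clock': 9.4167, 'eef_pos': [504.6178, 176.9247, 145.3451], 'eef_rot': [-0.0074, -0.7069, -0.0074, 0.7072], 'force': [-0.8231, -0.0173, -3.8216], 'torque': [0.0974, 0.0006, 0.0079], 'finger_gap': 0.1349, 'qpos': [0.1897, 0.0472, 1.8146, 0.0, 1.2802, 1.7396]}
```

```bash
python3 -m pendant '{"gripper":[10,10,10,10,10,10,10,10],"slide":[[0.6,0,0],[1.3,0,0],[2.1,0,0],[2.9,0,0],[3.7,0,0],[4.5,0,0],[5,0,0],[5,0,0]],"roll":[0,0,0,0,0,0,0,0]}' 35; python3 -c "
from h import *
st();shot('scene','s8');shot('wrist','w8')
I=load('s8')['img'];a=cv2.resize(I[150:260,310:410],None,fx=5,fy=5,interpolation=cv2.INTER_CUBIC)
I=load('w8')['img'];b=cv2.resize(I[60:170,240:310],None,fx=5,fy=5,interpolation=cv2.INTER_CUBIC)[:,:300]
cv2.imwrite('pics/sw8.png',cv2.cvtColor(np.hstack([a,b]),cv2.COLOR_RGB2BGR))"
```

```text
clock: 10.08
eef_pos: [504.7, 176.9, 140.4]
eef_rot: [-0.007, -0.707, -0.007, 0.707]
force: [-0.2, 0.3, -3.3]
finger_gap: 0.136
{'clock': 10.0833, 'eef_pos': [504.6667, 176.9441, 140.4332], 'eef_rot': [-0.0074, -0.707, -0.0074, 0.7072], 'force': [-0.1973, 0.2541, -3.3252], 'torque': [0.0819, -0.0273, -0.0077], 'finger_gap': 0.1364, 'qpos': [0.1897, 0.0521, 1.8192, 0.0, 1.2706, 1.7396]}
```

View pics/sw8.png

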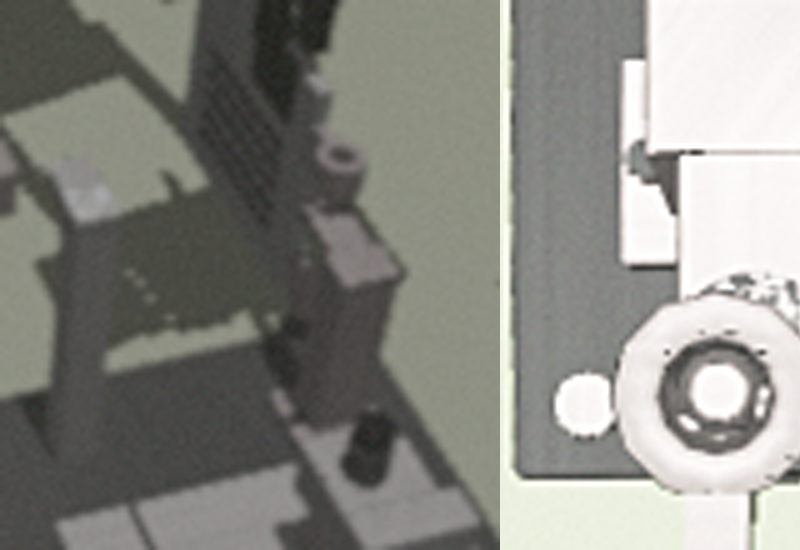

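The pin tip sits in the middle of the bore, and the knuckle is partway down with no side force. I'll keep lowering.

```bash
python3 -m pendant '{"gripper":[10,10,10,10,10,10,10,10],"slide":[[0.6,0,0],[1.3,0,0],[2.1,0,0],[2.9,0,0],[3.7,0,0],[4.5,0,0],[5.2,0,0],[5.5,0,0]],"roll":[0,0,0,0,0,0,0,0]}' 35;python3 -m pendant '{"gripper":[10,10,10,10,10,10,10,10],"slide":[[0.2,0,0],[0.4,0,0],[0.6,0,0],[0.9,0,0],[1.2,0,0],[1.5,0,0],[1.5,0,0],[1.5,0,0]],"roll":[0,0,0,0,0,0,0,0]}' 35; python3 -c "
from h import *
st()"
```

```text
clock: 10.85
eef_pos: [504.7, 176.9, 135.0]
eef_rot: [-0.007, -0.707, -0.007, 0.707]
force: [-0.0, 0.7, -3.5]
finger_gap: 0.129
clock: 11.52
eef_pos: [504.8, 176.9, 133.6]
eef_rot: [-0.007, -0.707, -0.007, 0.707]
force: [-0.3, 0.5, -2.8]
finger_gap: 0.138
{'clock': 11.5167, 'eef_pos': [504.7601, 176.9347, 133.6025], 'eef_rot': [-0.0074, -0.707, -0.0074, 0.7071], 'force': [-0.3384, 0.4931, -2.8053], 'torque': [0.0932, 0.026, 0.0389], 'finger_gap': 0.1385, 'qpos': [0.1896, 0.059, 1.8254, 0.0, 1.2572, 1.7396]}
```

```bash
python3 -m pendant '{"gripper":[10,10,10,10,10,10,10,10],"slide":[[0.2,0,0],[0.4,0,0],[0.6,0,0],[0.8,0,0],[1.0,0,0],[1.2,0,0],[1.2,0,0],[1.2,0,0]],"roll":[0,0,0,0,0,0,0,0]}' 35;python3 -m pendant '{"gripper":[10,10,10,10,10,10,10,10],"slide":[[0.1,0,0],[0.3,0,0],[0.4,0,0],[0.6,0,0],[0.7,0,0],[0.8,0,0],[0.8,0,0],[0.8,0,0]],"roll":[0,0,0,0,0,0,0,0]}' 35; python3 -c "
from h import *
st()"
```

```text
clock: 12.18
eef_pos: [504.8, 176.9, 132.4]
eef_rot: [0.007, 0.707, 0.007, -0.707]
force: [0.5, -0.4, -2.9]
finger_gap: 0.139
clock: 12.85
eef_pos: [504.8, 177.0, 131.6]
eef_rot: [-0.007, -0.707, -0.007, 0.707]
force: [0.1, -0.2, -4.5]
finger_gap: 0.132
{'clock': 12.85, 'eef_pos': [504.788, 176.9603, 131.6144], 'eef_rot': [-0.0074, -0.7071, -0.0074, 0.7071], 'force': [0.0831, -0.1738, -4.4649], 'torque': [0.1047, 0.0314, -0.0043], 'finger_gap': 0.1317, 'qpos': [0.1897, 0.0611, 1.8272, 0.0, 1.2533, 1.7396]}
```

```bash
python3 -m pendant '{"gripper":[10,10,10,10,10,10,10,10],"slide":[[0.1,0,0],[0.2,0,0],[0.3,0,0],[0.4,0,0],[0.5,0,0],[0.5,0,0],[0.5,0,0],[0.5,0,0]],"roll":[0,0,0,0,0,0,0,0]}' 35;python3 -m pendant '{"gripper":[10,10,10,10,10,10,10,10],"slide":[[0.1,0,0],[0.2,0,0],[0.3,0,0],[0.4,0,0],[0.5,0,0],[0.5,0,0],[0.5,0,0],[0.5,0,0]],"roll":[0,0,0,0,0,0,0,0]}' 35; python3 -c "
from h import *
st()"
```

```text
clock: 13.52
eef_pos: [504.8, 177.0, 131.1]
eef_rot: [-0.007, -0.707, -0.007, 0.707]
force: [-0.6, -0.2, -4.2]
finger_gap: 0.138
clock: 14.18
eef_pos: [504.8, 177.0, 130.8]
eef_rot: [0.007, 0.707, 0.007, -0.707]
force: [-2.2, 0.2, -1.7]
finger_gap: 0.132
{'clock': 14.1833, 'eef_pos': [504.7954, 176.9879, 130.8277], 'eef_rot': [0.0074, 0.7071, 0.0074, -0.707], 'force': [-2.1948, 0.2398, -1.7373], 'torque': [0.0575, 0.2454, -0.0175], 'finger_gap': 0.1324, 'qpos': [0.1897, 0.0619, 1.8279, 0.0, 1.2517, 1.7396]}
```

```bash
python3 -m pendant '{"gripper":[10,10,10,10,10,10,10,10],"slide":[[0.1,0,0],[0.2,0,0],[0.3,0,0],[0.4,0,0],[0.4,0,0],[0.4,0,0],[0.4,0,0],[0.4,0,0]],"roll":[0,0,0,0,0,0,0,0]}' 35; python3 -c "
from h import *
st();shot('scene','s9');shot('wrist','w9')
I=load('s9')['img'];a=cv2.resize(I[150:260,310:410],None,fx=5,fy=5,interpolation=cv2.INTER_CUBIC)
I=load('w9')['img'];b=cv2.resize(I[60:170,240:310],None,fx=5,fy=5,interpolation=cv2.INTER_CUBIC)[:,:300]
cv2.imwrite('pics/sw9.png',cv2.cvtColor(np.hstack([a,b]),cv2.COLOR_RGB2BGR));st()"
```

```text
clock: 14.85
eef_pos: [504.9, 177.1, 130.7]
eef_rot: [0.007, 0.707, 0.007, -0.707]
force: [-4.4, 0.4, 6.3]
finger_gap: 0.141
{'clock': 14.85, 'eef_pos': [504.8671, 177.06, 130.6661], 'eef_rot': [0.0073, 0.7072, 0.0075, -0.707], 'force': [-4.4256, 0.3771, 6.2631], 'torque': [0.0694, 0.781, -0.0291], 'finger_gap': 0.1405, 'qpos': [0.1898, 0.0621, 1.828, 0.0001, 1.2512, 1.7396]}
{'clock': 14.95, 'eef_pos': [504.8452, 177.0382, 130.6454], 'eef_rot': [0.0073, 0.7071, 0.0074, -0.707], 'force': [-4.0401, 0.5199, 4.5945], 'torque': [0.0305, 0.7634, -0.0024], 'finger_gap': 0.1323, 'qpos': [0.1897, 0.0621, 1.8281, 0.0001, 1.2512, 1.7396]}
```

View pics/sw9.png

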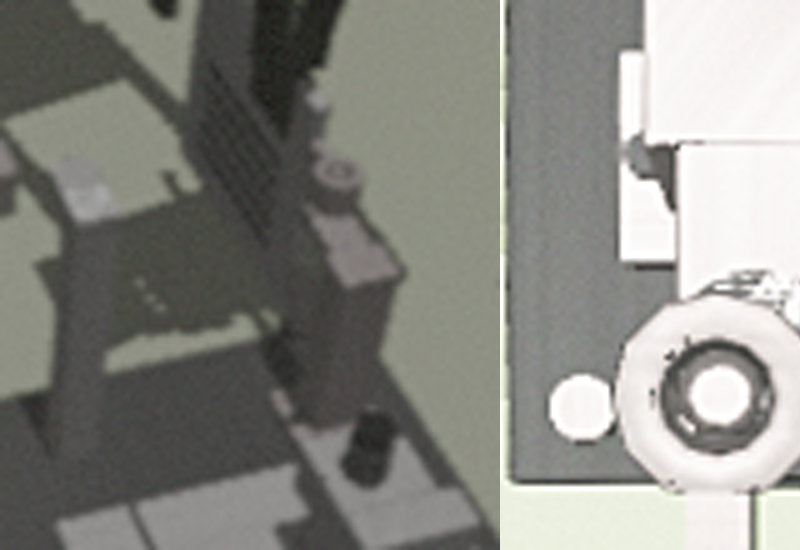

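```bash
python3 -m pendant '{"gripper":[10,10,10,10,10,10,10,10],"slide":[[0,0,0],[-0.1,0,0],[-0.2,0,0],[-0.3,0,0],[-0.4,0,0],[-0.4,0,0],[-0.4,0,0],[-0.4,0,0]],"roll":[0,0,0,0,0,0,0,0]}' 8; python3 -c "
from h import *
s=st()
import math
ax=np.array(s['eef_pos'][:2])+[61.6,1.9]
R=rot(s);P=R.T
print(ax)
rel=np.array(s['eef_pos'][:2])-ax
for a in (2,5,8,12,16,20,24,28,30,40,50,60,70,80,90):
  c,si=np.cos(np.radians(a)),np.sin(np.radians(a)); q=np.array([[c,-si],[si,c]])@rel; d=np.array([*(q-rel),0]); print(a,(R.T@d).round(2))
"
```

```text
clock: 15.62
eef_pos: [504.7, 176.9, 130.3]
eef_rot: [-0.007, -0.707, -0.007, 0.707]
force: [0.3, -0.7, -3.7]
finger_gap: 0.156
{'clock': 15.6167, 'eef_pos': [504.6567, 176.8669, 130.2525], 'eef_rot': [-0.0074, -0.7069, -0.0073, 0.7072], 'force': [0.2934, -0.7464, -3.7009], 'torque': [0.0008, 0.1147, 0.0268], 'finger_gap': 0.1564, 'qpos': [0.1896, 0.0625, 1.8284, -0.0, 1.2511, 1.7396]}
[566.2567468  178.76690098]
2 [ 0.    2.15 -0.06]
5 [ 0.    5.37 -0.29]
8 [ 0.    8.57 -0.69]
12 [ 0.   12.8  -1.48]
16 [ 0.   16.96 -2.56]
20 [ 0.   21.04 -3.93]
24 [ 0.   25.01 -5.58]
28 [ 0.   28.86 -7.5 ]
30 [-0.   30.73 -8.57]
40 [ -0.    39.47 -14.82]
50 [ -0.    46.99 -22.49]
60 [-1.000e-02  5.306e+01 -3.135e+01]
70 [-1.000e-02  5.750e+01 -4.113e+01]
80 [-1.000e-02  6.018e+01 -5.153e+01]
90 [-2.000e-02  6.101e+01 -6.224e+01]
```

```bash
python3 -m pendant '{"gripper":[10,10,10,10,10,10,10,10],"slide":[[0.1,1.08,0],[0.2,2.15,-0.06],[0.3,3.2,-0.15],[0.3,4.3,-0.2],[0.3,5.4,-0.3],[0.3,6.45,-0.45],[0.3,7.5,-0.55],[0.3,8.57,-0.7]],"roll":[-1,-2,-3,-4,-5,-6,-7,-8]}' 8; python3 -c "
from h import *
s=st()"
```

```text
clock: 16.28
eef_pos: [505.6, 168.3, 130.3]
eef_rot: [-0.057, -0.705, -0.057, 0.705]
force: [-1.4, -0.2, -2.4]
finger_gap: 0.156
{'clock': 16.2833, 'eef_pos': [505.6381, 168.3006, 130.3446], 'eef_rot': [-0.0573, -0.7048, -0.0573, 0.7048], 'force': [-1.36, -0.2117, -2.4137], 'torque': [0.0346, 0.2824, 0.0242], 'finger_gap': 0.1558, 'qpos': [0.1732, 0.0577, 1.8333, 0.0001, 1.2507, 1.5818]}
```

```bash
python3 -m pendant '{"gripper":[10,10,10,10,10,10,10,10],"slide":[[0,2.15,-0.06],[0,4.3,-0.2],[0,6.43,-0.42],[0,8.57,-0.7],[0,10.7,-1.05],[0,12.8,-1.48],[0,14.9,-2.0],[0,16.96,-2.56]],"roll":[-2,-4,-6,-8,-10,-12,-14,-16]}' 8; python3 -c "
from h import *
s=st()"
```

```text
clock: 16.95
eef_pos: [510.6, 151.9, 130.6]
eef_rot: [-0.155, -0.69, -0.155, 0.69]
force: [-4.0, -0.6, -0.2]
finger_gap: 0.152
{'clock': 16.95, 'eef_pos': [510.6078, 151.9157, 130.622], 'eef_rot': [-0.1551, -0.6896, -0.1552, 0.6901], 'force': [-3.9801, -0.6103, -0.2401], 'torque': [-0.06, 0.5605, 0.0919], 'finger_gap': 0.1525, 'qpos': [0.141, 0.0575, 1.8329, 0.0001, 1.2519, 1.2694]}
```

```bash
python3 -m pendant '{"gripper":[10,10,10,10,10,10,10,10],"slide":[[0,2.15,0.1],[0,4.3,0.1],[0,6.43,0],[0,8.57,-0.3],[0,10.7,-0.65],[0,12.8,-1.08],[0,14.9,-1.6],[0,16.96,-2.16]],"roll":[-2,-4,-6,-8,-10,-12,-14,-16]}' 8; python3 -c "
from h import *
s=st()"
```

```text
clock: 17.62
eef_pos: [519.9, 137.3, 130.6]
eef_rot: [-0.25, -0.661, -0.25, 0.662]
force: [-2.2, -1.0, -0.9]
finger_gap: 0.158
{'clock': 17.6167, 'eef_pos': [519.9148, 137.3024, 130.5647], 'eef_rot': [-0.2497, -0.6614, -0.2496, 0.6618], 'force': [-2.2264, -0.9983, -0.8745], 'torque': [-0.165, 0.433, 0.0029], 'finger_gap': 0.1584, 'qpos': [0.1117, 0.0695, 1.8204, -0.0003, 1.2522, 0.9609]}
```

```bash
python3 -m pendant '{"gripper":[10,10,10,10,10,10,10,10],"slide":[[0,2.15,0.1],[0,4.3,0.0],[0,6.43,-0.2],[0,8.57,-0.5],[0,10.7,-0.85],[0,12.8,-1.28],[0,14.9,-1.8],[0,16.96,-2.36]],"roll":[-2,-4,-6,-8,-10,-12,-14,-16]}' 8; python3 -c "
from h import *
s=st()"
```

```text
clock: 18.28
eef_pos: [533.0, 126.0, 130.5]
eef_rot: [-0.339, -0.62, -0.339, 0.621]
force: [-2.3, -1.0, 0.2]
finger_gap: 0.154
{'clock': 18.2833, 'eef_pos': [533.0181, 125.9995, 130.5032], 'eef_rot': [-0.3394, -0.6202, -0.3392, 0.6206], 'force': [-2.2773, -0.9663, 0.2329], 'torque': [-0.2031, 0.3097, 0.0885], 'finger_gap': 0.1541, 'qpos': [0.0885, 0.093, 1.7954, -0.0005, 1.2534, 0.6585]}
```

```bash
python3 -m pendant '{"gripper":[10,10,10,10,10,10,10,10],"slide":[[0,2.15,0.1],[0,4.3,0.0],[0,6.43,-0.2],[0,8.57,-0.5],[0,10.7,-0.85],[0,12.8,-1.28],[0,14.9,-1.8],[0,16.96,-2.36]],"roll":[-2,-4,-6,-8,-10,-12,-14,-16]}' 8; python3 -c "
from h import *
s=st();shot('scene','s10');shot('top','t10')
I=load('s10')['img'];a=cv2.resize(I[130:280,280:440],None,fx=4,fy=4,interpolation=cv2.INTER_CUBIC)
cv2.imwrite('pics/s10z.png',cv2.cvtColor(a,cv2.COLOR_RGB2BGR))"
```

```text
clock: 18.95
eef_pos: [548.8, 118.8, 130.5]
eef_rot: [-0.423, -0.567, -0.422, 0.567]
force: [-0.9, -1.1, -1.5]
finger_gap: 0.157
{'clock': 18.95, 'eef_pos': [548.7873, 118.7955, 130.5092], 'eef_rot': [-0.4225, -0.5671, -0.4221, 0.5672], 'force': [-0.9226, -1.1213, -1.4639], 'torque': [-0.1464, 0.1289, 0.0195], 'finger_gap': 0.1574, 'qpos': [0.0731, 0.1251, 1.7605, -0.0006, 1.2558, 0.3639]}
```

View pics/s10z.png

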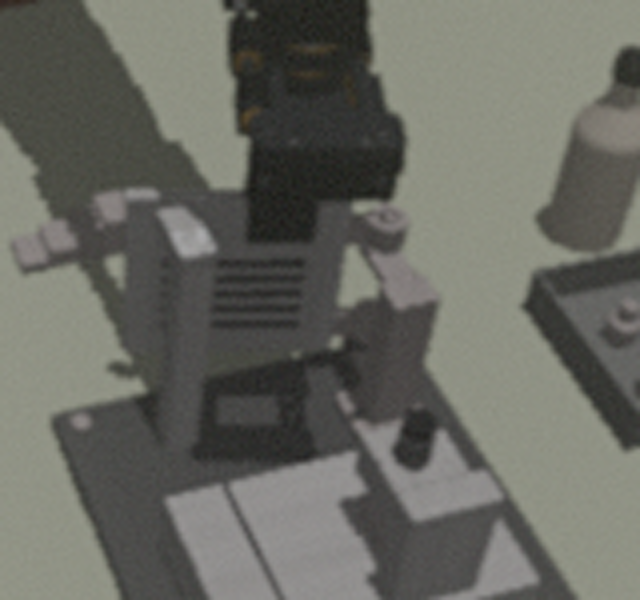

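The door is hung on the pins and about 73° round, with its lower edge level and its free edge approaching the latch post near (200,230) in the crop.

```bash
python3 -m pendant '{"gripper":[10,10,10,10,10,10,10,10],"slide":[[0,2.15,0.0],[0,4.3,-0.1],[0,6.43,-0.3],[0,8.57,-0.6],[0,10.7,-0.95],[0,12.27,-1.26],[0,13.35,-1.5],[0,13.85,-1.63]],"roll":[-2,-4,-6,-8,-10,-11.5,-12.5,-13]}' 8; python3 -m pendant '{"gripper":[10,10,10,10,10,10,10,10],"slide":[[0,0.5,0],[0,1.0,0],[0,1.6,0],[0,2.15,0],[0,2.7,0],[0,3.2,-0.05],[0,3.2,-0.05],[0,3.2,-0.05]],"roll":[-0.5,-1,-1.5,-2,-2.5,-3,-3,-3]}' 8;python3 -c "
from h import *
s=st()"
```

```text
clock: 19.72
eef_pos: [562.4, 116.6, 130.4]
eef_rot: [-0.483, -0.516, -0.483, 0.516]
force: [-1.1, -1.2, -1.2]
finger_gap: 0.155
clock: 20.38
eef_pos: [565.6, 116.6, 130.5]
eef_rot: [0.497, 0.504, 0.496, -0.503]
force: [-0.8, -2.1, 0.1]
finger_gap: 0.158
{'clock': 20.3833, 'eef_pos': [565.605, 116.5583, 130.4978], 'eef_rot': [0.4966, 0.5035, 0.4964, -0.5035], 'force': [-0.8095, -2.0825, 0.121], 'torque': [-0.3264, 0.0528, 0.0239], 'finger_gap': 0.1582, 'qpos': [0.0668, 0.1624, 1.7189, -0.0001, 1.2601, 0.0809]}
```

```bash
for i in 1 ; do python3 -m pendant '{"gripper":[10,10,10,10,10,10,10,10],"slide":[[0,0.3,0],[0,0.6,0],[0,0.9,0],[0,1.2,0],[0,1.6,0],[0,1.6,0],[0,1.6,0],[0,1.6,0]],"roll":[-0.3,-0.6,-0.9,-1.2,-1.5,-1.5,-1.5,-1.5]}' 8; done; python3 -c "
from h import *
s=st()"
```

```text
clock: 21.05
eef_pos: [567.2, 116.5, 130.5]
eef_rot: [0.503, 0.497, 0.503, -0.497]
force: [-1.1, -2.7, 1.7]
finger_gap: 0.156
{'clock': 21.05, 'eef_pos': [567.1602, 116.5437, 130.4591], 'eef_rot': [0.5031, 0.497, 0.5029, -0.497], 'force': [-1.0523, -2.6562, 1.7004], 'torque': [-0.4762, 0.1291, 0.0181], 'finger_gap': 0.1563, 'qpos': [0.0666, 0.166, 1.7149, -0.0001, 1.2605, 0.0545]}
```

```bash
python3 -m pendant '{"gripper":[10,10,10,10,10,10,10,10],"slide":[[0,0.3,0.1],[0,0.6,0.2],[0,0.9,0.2],[0,1.2,0.2],[0,1.2,0.2],[0,1.2,0.2],[0,1.2,0.2],[0,1.2,0.2]],"roll":[-0.3,-0.6,-0.9,-1.1,-1.1,-1.1,-1.1,-1.1]}' 8; python3 -m pendant '{"gripper":[10,10,10,10,10,10,10,10],"slide":[[0,0.3,0],[0,0.6,0],[0,0.8,0],[0,0.8,0],[0,0.8,0],[0,0.8,0],[0,0.8,0],[0,0.8,0]],"roll":[-0.3,-0.5,-0.7,-0.7,-0.7,-0.7,-0.7,-0.7]}' 8; python3 -c "
from h import *
s=st();shot('top','t11');shot('scene','s11')
I=load('s11')['img'];a=cv2.resize(I[140:280,290:410],None,fx=4,fy=4,interpolation=cv2.INTER_CUBIC)
cv2.imwrite('pics/s11z.png',cv2.cvtColor(a,cv2.COLOR_RGB2BGR))"
```

```text
clock: 21.72
eef_pos: [568.3, 116.4, 130.4]
eef_rot: [0.508, 0.492, 0.508, -0.492]
force: [-1.7, -2.0, 1.5]
finger_gap: 0.159
clock: 22.38
eef_pos: [569.1, 116.4, 130.4]
eef_rot: [0.511, 0.489, 0.511, -0.489]
force: [-0.8, -2.4, 1.6]
finger_gap: 0.159
{'clock': 22.3833, 'eef_pos': [569.1265, 116.4108, 130.3667], 'eef_rot': [0.5108, 0.489, 0.5107, -0.489], 'force': [-0.7946, -2.3583, 1.5667], 'torque': [-0.4696, 0.1585, 0.0376], 'finger_gap': 0.1586, 'qpos': [0.066, 0.1705, 1.7099, -0.0, 1.2611, 0.0225]}
```

View pics/s11z.png

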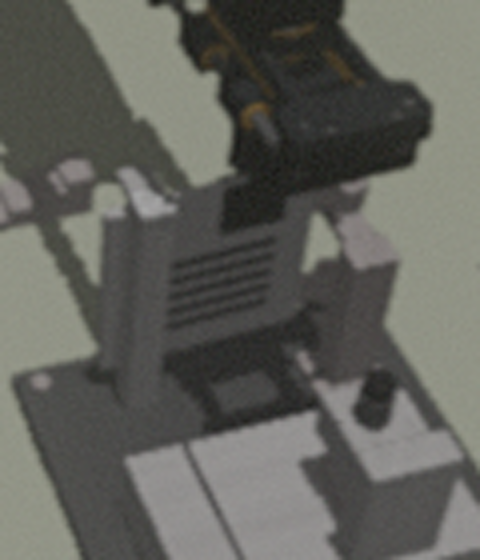

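The door is nearly shut, with its free edge just short of the latch post near crop (150,210). I'll creep on to find the contact.

```bash
python3 -m pendant '{"gripper":[10,10,10,10,10,10,10,10],"slide":[[0,0.2,0],[0,0.4,0],[0,0.6,0],[0,0.7,0],[0,0.7,0],[0,0.7,0],[0,0.7,0],[0,0.7,0]],"roll":[-0.2,-0.4,-0.6,-0.6,-0.6,-0.6,-0.6,-0.6]}' 8; python3 -c "
from h import *
s=st()"; python3 -m pendant '{"gripper":[10,10,10,10,10,10,10,10],"slide":[[0,0.2,0],[0,0.4,0],[0,0.6,0],[0,0.7,0],[0,0.7,0],[0,0.7,0],[0,0.7,0],[0,0.7,0]],"roll":[-0.2,-0.4,-0.6,-0.6,-0.6,-0.6,-0.6,-0.6]}' 8; python3 -c "
from h import *
s=st()"
```

```text
clock: 23.15
eef_pos: [569.7, 116.4, 130.4]
eef_rot: [0.513, 0.486, 0.513, -0.486]
force: [-2.4, -3.2, 3.5]
finger_gap: 0.152
{'clock': 23.15, 'eef_pos': [569.6663, 116.4415, 130.3613], 'eef_rot': [0.5133, 0.4862, 0.5134, -0.4864], 'force': [-2.4178, -3.1637, 3.4755], 'torque': [-0.5094, 0.5347, 0.0003], 'finger_gap': 0.1523, 'qpos': [0.066, 0.1721, 1.7082, -0.0, 1.2616, 0.012]}
clock: 23.82
eef_pos: [570.0, 116.5, 130.4]
eef_rot: [0.516, 0.483, 0.516, -0.484]
force: [-4.1, -2.7, 5.1]
finger_gap: 0.156
{'clock': 23.8167, 'eef_pos': [570.0362, 116.4546, 130.3536], 'eef_rot': [0.5157, 0.4833, 0.5161, -0.4838], 'force': [-4.1244, -2.6711, 5.1302], 'torque': [-0.5653, 0.788, -0.0924], 'finger_gap': 0.1556, 'qpos': [0.066, 0.1735, 1.7065, -0.0, 1.2625, 0.0014]}
```

```bash
python3 -c "
from h import *
shot('top','t12');shot('scene','s12')
I=load('s12')['img'];a=cv2.resize(I[160:270,300:400],None,fx=5,fy=5,interpolation=cv2.INTER_CUBIC)
cv2.imwrite('pics/s12z.png',cv2.cvtColor(a,cv2.COLOR_RGB2BGR))"
```

```text
(no output)
```

View pics/s12z.png

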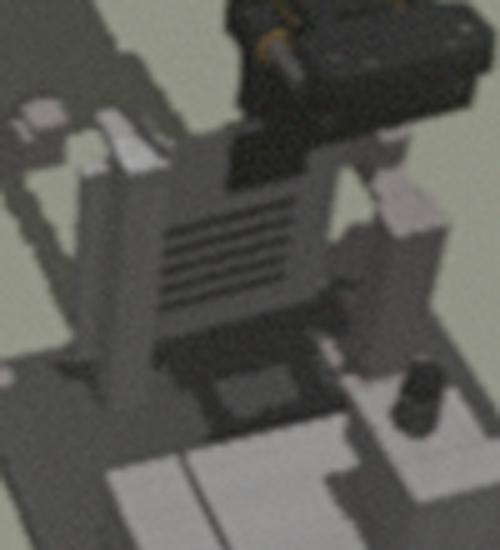

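```bash
python3 -m pendant '{"gripper":[10,10,10,10,10,10,10,10],"slide":[[0,0.1,0],[0,0.2,0],[0,0.3,0],[0,0.4,0],[0,0.4,0],[0,0.4,0],[0,0.4,0],[0,0.4,0]],"roll":[0,0,0,0,0,0,0,0]}' 8; python3 -c "
from h import *
s=st()"
```

```text
clock: 24.58
eef_pos: [570.1, 116.5, 130.3]
eef_rot: [0.515, 0.483, 0.516, -0.484]
force: [-5.9, -3.1, 6.3]
finger_gap: 0.156
{'clock': 24.5833, 'eef_pos': [570.1096, 116.504, 130.3226], 'eef_rot': [0.5155, 0.4831, 0.5163, -0.484], 'force': [-5.8534, -3.1493, 6.2726], 'torque': [-0.5726, 1.0589, -0.0767], 'finger_gap': 0.1556, 'qpos': [0.0661, 0.1744, 1.7056, -0.0, 1.2634, 0.0014]}
```

The arm moved 0.07 mm for a 0.4 mm command and the resistance rose, so the door is on the buffer. I'll release it.

```bash
python3 -m pendant '{"gripper":[14,15,16,18,20,23,26,30],"slide":[[0,0,0],[0,0,0],[0,0,0],[0,0,0],[0,0,0],[0,0,0],[0,0,0],[0,0,0]],"roll":[0,0,0,0,0,0,0,0]}' 8; python3 -m pendant '{"gripper":[34,38,40,40,40,40,40,40],"slide":[[0,0,0],[0,0,0],[0,0,0],[0,0,0],[0,0,0],[0,0,0],[0,0,0],[0,0,0]],"roll":[0,0,0,0,0,0,0,0]}' 8;  python3 -c "
from h import *
s=st();shot('wrist','w13');shot('scene','s13')
I=load('s13')['img'];a=cv2.resize(I[160:270,300:400],None,fx=5,fy=5,interpolation=cv2.INTER_CUBIC)
cv2.imwrite('pics/s13z.png',cv2.cvtColor(a,cv2.COLOR_RGB2BGR))"
```

```text
clock: 25.25
eef_pos: [571.1, 116.7, 130.3]
eef_rot: [0.516, 0.484, 0.516, -0.483]
force: [0.3, -0.8, -0.8]
finger_gap: 0.309
clock: 25.92
eef_pos: [570.9, 116.5, 130.3]
eef_rot: [0.516, 0.484, 0.516, -0.484]
force: [0.4, 0.2, -0.3]
finger_gap: 0.461
{'clock': 25.9167, 'eef_pos': [570.8815, 116.5176, 130.3449], 'eef_rot': [0.5159, 0.4836, 0.5159, -0.4836], 'force': [0.4328, 0.1692, -0.3469], 'torque': [-0.0168, -0.0938, -0.0362], 'finger_gap': 0.4605, 'qpos': [0.066, 0.1747, 1.7053, 0.0, 1.2617, 0.0015]}
```

View pics/s13z.png

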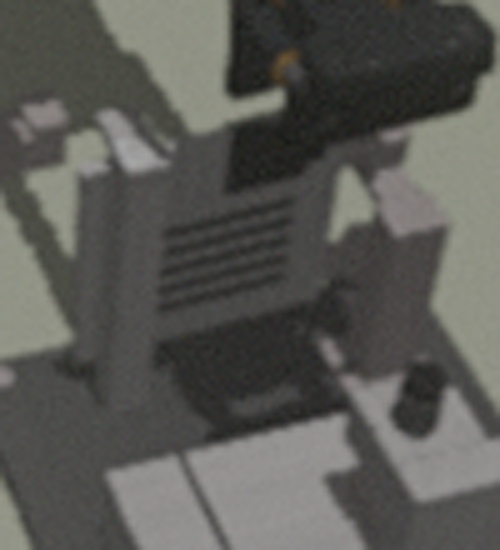

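View pics/w13.png

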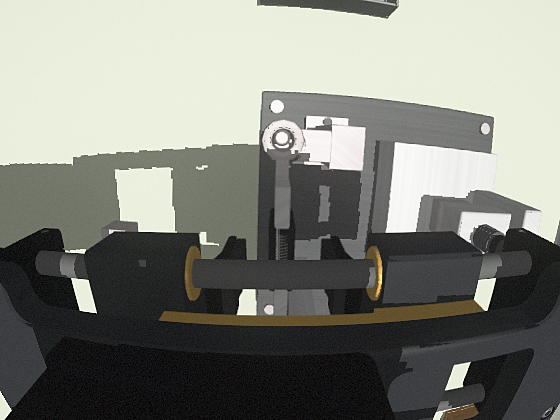

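The door stands on the pin (wrist pixel 283,138) with the open fingers clear on both sides. I'll go straight up, then back, so the cameras see it.

```bash
python3 -m pendant '{"gripper":[40,40,40,40,40,40,40,40],"slide":[[-4,0,0],[-14,0,0],[-30,0,0],[-50,0,0],[-75,0,0],[-100,0,0],[-125,0,0],[-135,0,0]],"roll":[0,0,0,0,0,0,0,0]}' 8;  python3 -c "
from h import *
s=st();shot('wrist','w14'); plan([400,-120,265],3)"
```

```text
clock: 26.68
eef_pos: [572.7, 116.7, 270.9]
eef_rot: [0.518, 0.485, 0.514, -0.482]
force: [-0.3, -0.0, 1.3]
finger_gap: 0.462
{'clock': 26.6833, 'eef_pos': [572.7218, 116.6976, 270.8615], 'eef_rot': [0.5176, 0.4854, 0.5142, -0.4818], 'force': [-0.2594, -0.0382, 1.2575], 'torque': [0.0807, -0.1301, -0.0097], 'finger_gap': 0.4617, 'qpos': [0.0661, 0.0787, 1.5445, 0.0, 1.5114, 0.0015]}
tooly yaw 3.7 slide [   4.8 -188.2  225.1] roll 0.7 | alt -179.3 tilt [ 8.5e-03  6.0e-04 -1.0e+00]
```

View pics/w14.png

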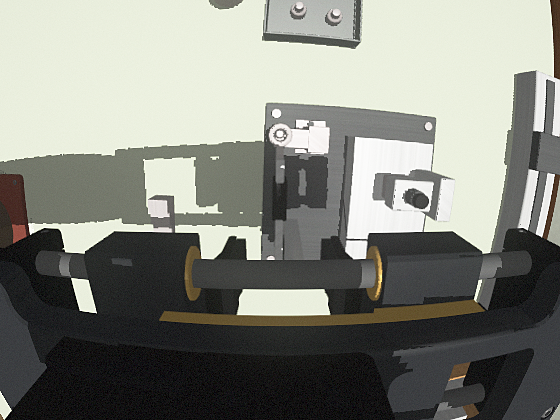

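The gripper is clear and the door stayed in place. I'll move the arm aside so the top and scene cameras can check it.

```bash
python3 -m pendant '{"gripper":[40,40,40,40,40,40,40,40],"slide":[[0,-12,15],[0,-35,42],[0,-60,72],[0,-85,102],[0,-110,132],[0,-135,161],[0,-160,191],[0,-175,210]],"roll":[0,0,0,0,0,0,0,0]}' 8; python3 -m pendant '{"gripper":[40,40,40,40,40,40,40,40],"slide":[[0,-10,10],[0,-15,15],[0,-15,15],[0,-15,15],[0,-15,15],[0,-15,15],[0,-15,15],[0,-15,15]],"roll":[0,0,0,0,0,0,0,0]}' 8;  python3 -c "
from h import *
s=st();shot('top','t15');shot('scene','s15')
I=load('s15')['img'];a=cv2.resize(I[165:270,300:400],None,fx=4,fy=4,interpolation=cv2.INTER_CUBIC)
I=load('t15')['img'];b=cv2.resize(I[120:210,175:275],None,fx=4,fy=4,interpolation=cv2.INTER_CUBIC);b=np.vstack([b,np.zeros((60,400,3),np.uint8)])
cv2.imwrite('pics/st15.png',cv2.cvtColor(np.hstack([a,b]),cv2.COLOR_RGB2BGR))"
```

```text
clock: 27.4
eef_pos: [407.3, -106.1, 264.2]
eef_rot: [0.515, 0.483, 0.516, -0.484]
force: [0.7, 0.7, 0.8]
finger_gap: 0.459
clock: 28.07
eef_pos: [396.1, -119.7, 265.2]
eef_rot: [0.516, 0.483, 0.516, -0.483]
force: [0.2, 0.4, 0.0]
finger_gap: 0.462
{'clock': 28.0667, 'eef_pos': [396.1102, -119.6782, 265.2128], 'eef_rot': [0.5161, 0.4833, 0.5163, -0.4833], 'force': [0.1779, 0.4031, 0.0366], 'torque': [-0.0727, -0.0661, -0.0242], 'finger_gap': 0.4617, 'qpos': [-0.4846, -0.3475, 1.9383, 0.0001, 1.5511, -0.5505]}
```

View pics/st15.png

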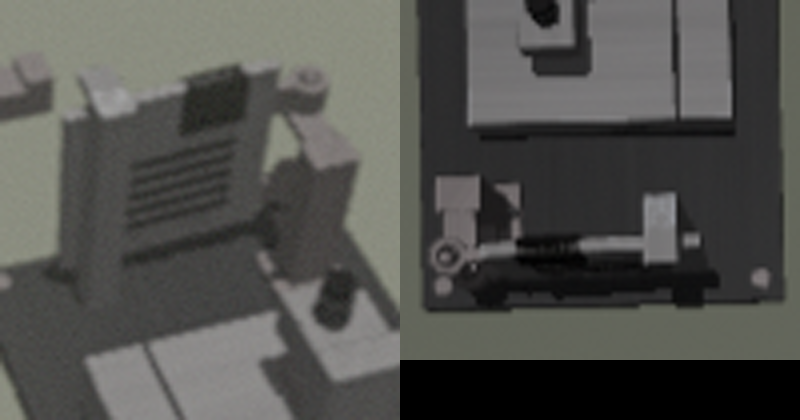

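View pics/s15.png

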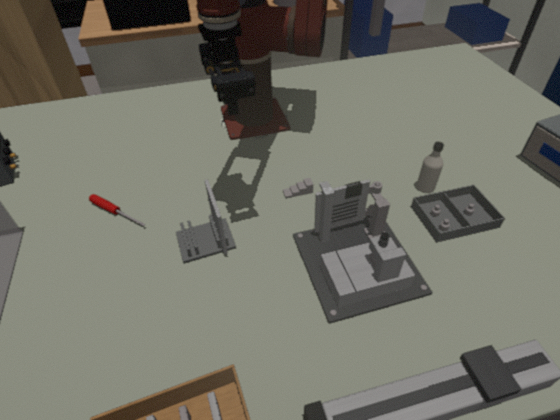

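Run:
```python
from h import *
t=load('t15');s=load('s15')
T=lambda x,y,k,x0,y0:((x+.5)/k-.5+x0,(y+.5)/k-.5+y0)
tz=lambda x,y:T(x-400,y,4,175,120); sz=lambda x,y:T(x,y,4,300,165)
k=onz(t,*tz(447,256),140);e=onz(t,*tz(697,240),160)
print(k.round(1),e.round(1),np.linalg.norm((k-e)[:2]),'yaw',np.degrees(np.arctan2(k[1]-e[1],k[0]-e[0])))
print('knuckle top',tri(ray(t,*tz(447,256)),ray(s,*sz(306,76))))
st()
```

```text
[566.1 176.7 140. ] [573.   25.9 160. ] 150.97600634994524 yaw 92.62553023987198
knuckle top (array([565.88051922, 176.26261275, 140.20635256]), np.float64(0.9137176186775902))
{'clock': 28.1667, 'eef_pos': [395.9822, -119.879, 265.2765], 'eef_rot': [0.516, 0.4834, 0.5162, -0.4834], 'force': [0.3511, 0.0341, 0.5595], 'torque': [-0.0375, -0.149, 0.0473], 'finger_gap': 0.4636, 'qpos': [-0.4851, -0.3478, 1.9384, 0.0, 1.5512, -0.5506]}
```

Run:
```python
from h import *
g=lambda n:cv2.cvtColor(load(n)['img'],cv2.COLOR_RGB2GRAY).astype(np.float32)
a,b,c,d=g('s12'),g('s13'),g('s15'),g('s11')
for n,(y0,y1,x0,x1) in dict(louv=(198,226,328,362),freeedge=(185,235,312,322)).items():
  for m,z in(('s11',d),('s12',a),('s13',b)):
    p,q=z[y0:y1,x0:x1],c[y0:y1,x0:x1]; p=p-p.mean();q=q-q.mean()
    print(n,m,np.round(cv2.phaseCorrelate(p,q,cv2.createHanningWindow(p.shape[::-1],cv2.CV_32F)),2))
```

```text
Traceback (most recent call last):
ValueError: setting an array element with a sequence. The requested array has an inhomogeneous shape after 1 dimensions. The detected shape was (2,) + inhomogeneous part.
```

Run:
```python
from h import *
g=lambda n:cv2.cvtColor(load(n)['img'],cv2.COLOR_RGB2GRAY).astype(np.float32)
c=g('s15')
for n,(y0,y1,x0,x1) in dict(louv=(200,226,330,360),freeedge=(185,235,310,322)).items():
  for m in('s11','s12','s13'):
    p,q=g(m)[y0:y1,x0:x1],c[y0:y1,x0:x1]; p=p-p.mean();q=q-q.mean()
    print(n,m,cv2.phaseCorrelate(p,q,cv2.createHanningWindow(p.shape[::-1],cv2.CV_32F)))
```

```text
louv s11 ((0.1738211895842845, 0.569664148363767), 0.6548836025190942)
louv s12 ((0.7822519458874524, 0.4850319122750619), 0.6753570076860027)
louv s13 ((-0.17341882525284014, 0.8731150667535879), 0.6487133391109514)
freeedge s11 ((-0.8127215349321899, 1.37800643669107), 0.4447861377398173)
freeedge s12 ((-1.1060617649201294, -0.16958520558302936), 0.4389700051148733)
freeedge s13 ((-0.9129902145105913, -0.08386323976113985), 0.5102108701070149)
```

The heights agree with home: the knuckle top measures 140.2 mm against 140 nominal. The image-shift check is too noisy to prove the door still touches the buffer after release. There's plenty of time left, so I'll nudge the outer face lightly with the closed fingers to confirm.

```bash
python3 -c "
from h import *
plan([525,72,265],3.7)"
```

```text
tooly yaw 3.75 slide [   0.3  141.3 -183. ] roll 0.05 | alt -180.0 tilt [-2.e-04  1.e-04 -1.e+00]
```

```bash
python3 -m pendant '{"gripper":[30,20,10,0,0,0,0,0],"slide":[[0,10,-13],[0,30,-39],[0,53,-69],[0,76,-99],[0,99,-128],[0,120,-155],[0,135,-175],[0,141,-183]],"roll":[0,0,0,0,0,0,0,0]}' 8; python3 -m pendant '{"gripper":[0,0,0,0,0,0,0,0],"slide":[[8,0,0],[28,0,0],[52,0,0],[78,0,0],[102,0,0],[120,0,0],[130,0,0],[130,0,0]],"roll":[0,0,0,0,0,0,0,0]}' 8; python3 -c "
from h import *
st(); plan([550,72,135],3.7);shot('scene','s16')
I=load('s16')['img'];a=cv2.resize(I[140:270,290:410],None,fx=4,fy=4,interpolation=cv2.INTER_CUBIC)
cv2.imwrite('pics/s16z.png',cv2.cvtColor(a,cv2.COLOR_RGB2BGR))"
```

```text
clock: 28.83
eef_pos: [525.8, 74.5, 264.9]
eef_rot: [0.516, 0.483, 0.517, -0.483]
force: [-0.1, 1.2, -0.0]
finger_gap: 0.018
clock: 29.5
eef_pos: [522.1, 70.3, 132.3]
eef_rot: [0.514, 0.483, 0.517, -0.485]
force: [-0.6, -0.4, -0.0]
finger_gap: 0.003
{'clock': 29.5, 'eef_pos': [522.0953, 70.317, 132.3413], 'eef_rot': [0.5143, 0.4825, 0.5169, -0.4853], 'force': [-0.5592, -0.4315, -0.0474], 'torque': [-0.0284, -0.0608, 0.0195], 'finger_gap': 0.0031, 'qpos': [-0.0156, 0.0456, 1.8419, -0.0005, 1.2594, -0.0788]}
tooly yaw 3.63 slide [-2.8 27.9  0.1] roll -0.07 | alt 179.9 tilt [-5.4e-03 -4.0e-04 -1.0e+00]
```

View pics/s16z.png

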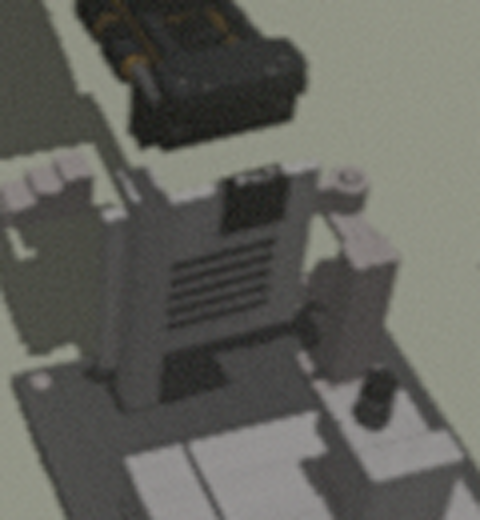

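```bash
python3 -m pendant '{"gripper":[0,0,0,0,0,0,0,0],"slide":[[0,3,0],[0,8,0],[0,13,0],[0,17,0],[0,20,0],[0,21,0],[0,21,0],[0,21,0]],"roll":[0,0,0,0,0,0,0,0]}' 8; python3 -m pendant '{"gripper":[0,0,0,0,0,0,0,0],"slide":[[0,0.5,0],[0,1,0],[0,1.5,0],[0,2,0],[0,2.5,0],[0,3,0],[0,3,0],[0,3,0]],"roll":[0,0,0,0,0,0,0,0]}' 8; python3 -m pendant '{"gripper":[0,0,0,0,0,0,0,0],"slide":[[0,0.5,0],[0,1,0],[0,1.5,0],[0,2,0],[0,2.5,0],[0,3,0],[0,3,0],[0,3,0]],"roll":[0,0,0,0,0,0,0,0]}' 8
```

```text
clock: 30.22
eef_pos: [545.6, 72.9, 135.2]
eef_rot: [0.516, 0.483, 0.516, -0.484]
force: [0.5, 0.2, -0.2]
finger_gap: 0.004
clock: 30.88
eef_pos: [548.7, 73.0, 135.3]
eef_rot: [0.516, 0.484, 0.516, -0.484]
force: [0.4, -1.0, -0.2]
finger_gap: 0.007
clock: 31.55
eef_pos: [551.7, 73.2, 135.3]
eef_rot: [0.516, 0.484, 0.516, -0.484]
force: [-1.1, -0.1, -0.3]
finger_gap: 0.004
```

```bash
for i in 1; do python3 -m pendant '{"gripper":[0,0,0,0,0,0,0,0],"slide":[[0,0.2,0],[0,0.5,0],[0,0.8,0],[0,1.0,0],[0,1.0,0],[0,1.0,0],[0,1.0,0],[0,1.0,0]],"roll":[0,0,0,0,0,0,0,0]}' 8; done; python3 -m pendant '{"gripper":[0,0,0,0,0,0,0,0],"slide":[[0,0.2,0],[0,0.5,0],[0,0.8,0],[0,1.0,0],[0,1.0,0],[0,1.0,0],[0,1.0,0],[0,1.0,0]],"roll":[0,0,0,0,0,0,0,0]}' 8
```

```text
clock: 32.22
eef_pos: [552.6, 73.3, 135.4]
eef_rot: [0.516, 0.484, 0.516, -0.484]
force: [0.0, 0.5, -0.5]
finger_gap: 0.005
clock: 32.88
eef_pos: [553.6, 73.3, 135.3]
eef_rot: [0.516, 0.484, 0.516, -0.484]
force: [-0.8, 0.6, -0.2]
finger_gap: 0.003
```

```bash
python3 -m pendant '{"gripper":[0,0,0,0,0,0,0,0],"slide":[[0,0.2,0],[0,0.5,0],[0,0.8,0],[0,1.0,0],[0,1.0,0],[0,1.0,0],[0,1.0,0],[0,1.0,0]],"roll":[0,0,0,0,0,0,0,0]}' 8;  python3 -m pendant '{"gripper":[0,0,0,0,0,0,0,0],"slide":[[0,0.2,0],[0,0.5,0],[0,0.8,0],[0,1.0,0],[0,1.0,0],[0,1.0,0],[0,1.0,0],[0,1.0,0]],"roll":[0,0,0,0,0,0,0,0]}' 8
```

```text
clock: 33.55
eef_pos: [554.6, 73.4, 135.3]
eef_rot: [0.516, 0.484, 0.516, -0.484]
force: [0.6, -0.1, -0.3]
finger_gap: 0.004
clock: 34.22
eef_pos: [555.6, 73.5, 135.3]
eef_rot: [0.516, 0.484, 0.516, -0.484]
force: [0.2, 0.5, 0.3]
finger_gap: 0.005
```

```bash
python3 -m pendant '{"gripper":[0,0,0,0,0,0,0,0],"slide":[[0,0.2,0],[0,0.5,0],[0,0.8,0],[0,1.0,0],[0,1.0,0],[0,1.0,0],[0,1.0,0],[0,1.0,0]],"roll":[0,0,0,0,0,0,0,0]}' 8;  python3 -m pendant '{"gripper":[0,0,0,0,0,0,0,0],"slide":[[0,0.2,0],[0,0.5,0],[0,0.8,0],[0,1.0,0],[0,1.0,0],[0,1.0,0],[0,1.0,0],[0,1.0,0]],"roll":[0,0,0,0,0,0,0,0]}' 8; python3 -c "
from h import *
st();shot('wrist','w17')"
```

```text
clock: 34.88
eef_pos: [556.6, 73.5, 135.3]
eef_rot: [0.516, 0.484, 0.516, -0.484]
force: [0.4, 1.2, -0.3]
finger_gap: 0.01
clock: 35.55
eef_pos: [557.6, 73.6, 135.4]
eef_rot: [0.516, 0.484, 0.516, -0.484]
force: [-0.5, 1.0, -0.0]
finger_gap: 0.004
{'clock': 35.55, 'eef_pos': [557.6176, 73.5861, 135.3501], 'eef_rot': [0.5159, 0.4836, 0.5159, -0.4836], 'force': [-0.5382, 0.9699, -0.0208], 'torque': [0.0192, -0.1321, 0.0244], 'finger_gap': 0.0041, 'qpos': [-0.009, 0.1226, 1.7537, 0.0, 1.2653, -0.0735]}
```

View pics/w17.png

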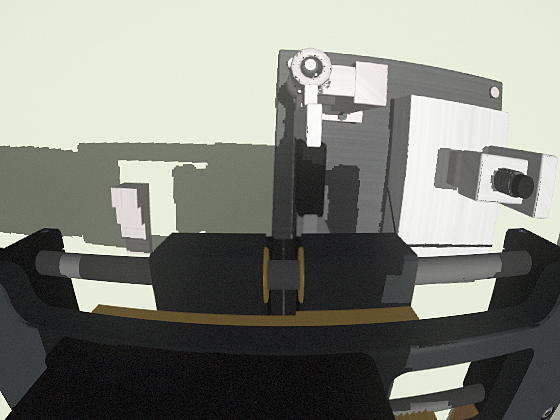

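The door is upright where I left it (knuckle at 311,67), and the closed fingers are still just in front of it. I'll keep creeping.

```bash
python3 -m pendant '{"gripper":[0,0,0,0,0,0,0,0],"slide":[[0,0.2,0],[0,0.5,0],[0,0.8,0],[0,1.0,0],[0,1.2,0],[0,1.2,0],[0,1.2,0],[0,1.2,0]],"roll":[0,0,0,0,0,0,0,0]}' 8;  python3 -m pendant '{"gripper":[0,0,0,0,0,0,0,0],"slide":[[0,0.2,0],[0,0.5,0],[0,0.8,0],[0,1.0,0],[0,1.2,0],[0,1.2,0],[0,1.2,0],[0,1.2,0]],"roll":[0,0,0,0,0,0,0,0]}' 8
```

```text
clock: 36.27
eef_pos: [558.8, 73.7, 135.4]
eef_rot: [0.516, 0.484, 0.516, -0.484]
force: [0.7, 0.2, -0.2]
finger_gap: 0.005
clock: 36.93
eef_pos: [560.0, 73.8, 135.3]
eef_rot: [0.516, 0.484, 0.516, -0.484]
force: [-0.3, -0.3, -0.1]
finger_gap: 0.005
```

```bash
python3 -m pendant '{"gripper":[0,0,0,0,0,0,0,0],"slide":[[0,0.2,0],[0,0.5,0],[0,0.8,0],[0,1.0,0],[0,1.2,0],[0,1.2,0],[0,1.2,0],[0,1.2,0]],"roll":[0,0,0,0,0,0,0,0]}' 8;  python3 -m pendant '{"gripper":[0,0,0,0,0,0,0,0],"slide":[[0,0.2,0],[0,0.5,0],[0,0.7,0],[0,0.7,0],[0,0.7,0],[0,0.7,0],[0,0.7,0],[0,0.7,0]],"roll":[0,0,0,0,0,0,0,0]}' 8
```

```text
clock: 37.6
eef_pos: [561.2, 73.8, 135.3]
eef_rot: [0.516, 0.484, 0.516, -0.484]
force: [-0.5, -0.3, -0.7]
finger_gap: 0.004
clock: 38.27
eef_pos: [561.9, 73.9, 135.3]
eef_rot: [0.516, 0.484, 0.516, -0.484]
force: [-0.1, 0.5, 0.1]
finger_gap: 0.002
```

```bash
python3 -m pendant '{"gripper":[0,0,0,0,0,0,0,0],"slide":[[0,0.2,0],[0,0.5,0],[0,0.8,0],[0,1.0,0],[0,1.0,0],[0,1.0,0],[0,1.0,0],[0,1.0,0]],"roll":[0,0,0,0,0,0,0,0]}' 8;  python3 -m pendant '{"gripper":[0,0,0,0,0,0,0,0],"slide":[[0,0.2,0],[0,0.5,0],[0,0.7,0],[0,0.7,0],[0,0.7,0],[0,0.7,0],[0,0.7,0],[0,0.7,0]],"roll":[0,0,0,0,0,0,0,0]}' 8; python3 -c "
from h import *
st();shot('scene','s18')
I=load('s18')['img'];a=cv2.resize(I[140:270,290:410],None,fx=4,fy=4,interpolation=cv2.INTER_CUBIC)
cv2.imwrite('pics/s18z.png',cv2.cvtColor(a,cv2.COLOR_RGB2BGR))"
```

```text
clock: 38.93
eef_pos: [562.9, 73.9, 135.3]
eef_rot: [0.516, 0.484, 0.516, -0.484]
force: [0.6, 0.1, -0.1]
finger_gap: 0.005
clock: 39.6
eef_pos: [563.6, 74.0, 135.3]
eef_rot: [0.516, 0.484, 0.516, -0.484]
force: [-0.2, -0.1, -0.6]
finger_gap: 0.001
{'clock': 39.6, 'eef_pos': [563.5824, 73.9972, 135.3351], 'eef_rot': [0.5158, 0.4836, 0.5159, -0.4836], 'force': [-0.1855, -0.1156, -0.6104], 'torque': [-0.0521, -0.1052, -0.0328], 'finger_gap': 0.0009, 'qpos': [-0.0082, 0.1367, 1.7382, 0.0, 1.2668, -0.0727]}
```

View pics/s18z.png

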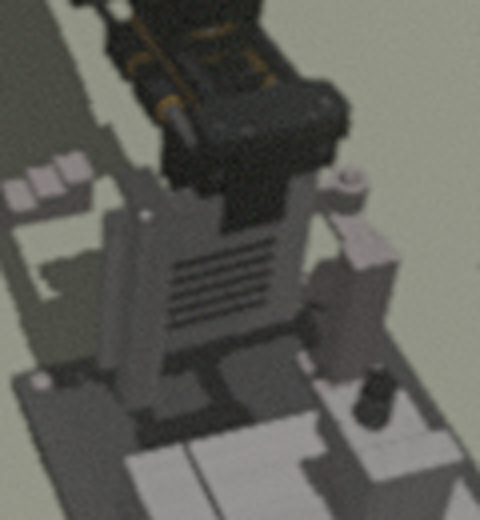

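```bash
python3 -m pendant '{"gripper":[0,0,0,0,0,0,0,0],"slide":[[0,0.2,0],[0,0.4,0],[0,0.6,0],[0,0.6,0],[0,0.6,0],[0,0.6,0],[0,0.6,0],[0,0.6,0]],"roll":[0,0,0,0,0,0,0,0]}' 8;  python3 -m pendant '{"gripper":[0,0,0,0,0,0,0,0],"slide":[[0,0.2,0],[0,0.4,0],[0,0.6,0],[0,0.6,0],[0,0.6,0],[0,0.6,0],[0,0.6,0],[0,0.6,0]],"roll":[0,0,0,0,0,0,0,0]}' 8; python3 -m pendant '{"gripper":[0,0,0,0,0,0,0,0],"slide":[[0,0.2,0],[0,0.4,0],[0,0.6,0],[0,0.6,0],[0,0.6,0],[0,0.6,0],[0,0.6,0],[0,0.6,0]],"roll":[0,0,0,0,0,0,0,0]}' 8
```

```text
clock: 40.32
eef_pos: [564.2, 74.0, 135.3]
eef_rot: [0.516, 0.484, 0.516, -0.484]
force: [0.4, 0.1, -0.2]
finger_gap: 0.001
clock: 40.98
eef_pos: [564.8, 74.0, 135.3]
eef_rot: [0.516, 0.484, 0.516, -0.484]
force: [0.2, 0.6, 0.9]
finger_gap: 0.006
clock: 41.65
eef_pos: [565.4, 74.1, 135.3]
eef_rot: [0.516, 0.484, 0.516, -0.484]
force: [0.0, -0.3, -0.4]
finger_gap: 0.008
```

```bash
python3 -c "
from h import *
shot('scene','s19');shot('top','t19')
a=load('s16')['img'];b=load('s19')['img']
f=lambda I:cv2.resize(I[165:255,305:400],None,fx=4,fy=4,interpolation=cv2.INTER_CUBIC)
cv2.imwrite('pics/s19z.png',cv2.cvtColor(np.hstack([f(a),f(b)]),cv2.COLOR_RGB2BGR))
b=load('t19')['img'];cv2.imwrite('pics/t19z.png',cv2.cvtColor(cv2.resize(b[120:220,165:285],None,fx=5,fy=5,interpolation=cv2.INTER_CUBIC),cv2.COLOR_RGB2BGR))"
```

```text
(no output)
```

View pics/s19z.png

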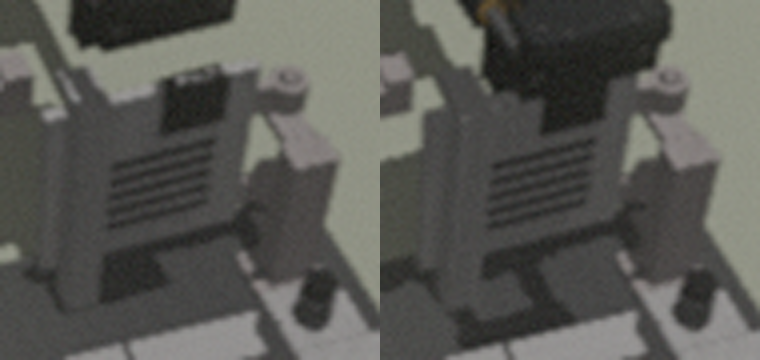

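View pics/t19z.png

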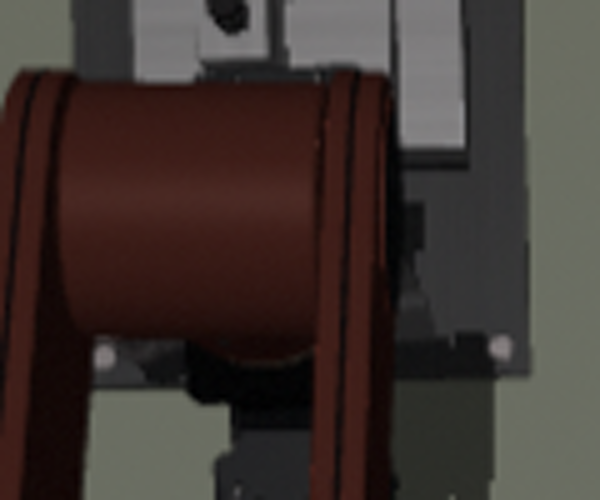

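Between the two frames the door hasn't moved, so the fingertips are slimmer than I assumed. I'll take a few more small steps.

```bash
python3 -m pendant '{"gripper":[0,0,0,0,0,0,0,0],"slide":[[0,0.2,0],[0,0.4,0],[0,0.6,0],[0,0.6,0],[0,0.6,0],[0,0.6,0],[0,0.6,0],[0,0.6,0]],"roll":[0,0,0,0,0,0,0,0]}' 8;  python3 -m pendant '{"gripper":[0,0,0,0,0,0,0,0],"slide":[[0,0.2,0],[0,0.4,0],[0,0.6,0],[0,0.6,0],[0,0.6,0],[0,0.6,0],[0,0.6,0],[0,0.6,0]],"roll":[0,0,0,0,0,0,0,0]}' 8; python3 -m pendant '{"gripper":[0,0,0,0,0,0,0,0],"slide":[[0,0.2,0],[0,0.4,0],[0,0.6,0],[0,0.6,0],[0,0.6,0],[0,0.6,0],[0,0.6,0],[0,0.6,0]],"roll":[0,0,0,0,0,0,0,0]}' 8
```

```text
clock: 42.42
eef_pos: [566.0, 74.1, 135.3]
eef_rot: [0.516, 0.484, 0.516, -0.484]
force: [0.4, 0.3, 0.7]
finger_gap: 0.003
clock: 43.08
eef_pos: [566.6, 74.1, 135.3]
eef_rot: [0.516, 0.484, 0.516, -0.484]
force: [-0.6, 0.1, -0.2]
finger_gap: 0.004
clock: 43.75
eef_pos: [567.2, 74.2, 135.3]
eef_rot: [0.516, 0.484, 0.516, -0.484]
force: [-0.0, 0.7, 0.4]
finger_gap: 0.006
```

```bash
python3 -m pendant '{"gripper":[0,0,0,0,0,0,0,0],"slide":[[0,0.2,0],[0,0.4,0],[0,0.6,0],[0,0.8,0],[0,0.8,0],[0,0.8,0],[0,0.8,0],[0,0.8,0]],"roll":[0,0,0,0,0,0,0,0]}' 8;  python3 -m pendant '{"gripper":[0,0,0,0,0,0,0,0],"slide":[[0,0.2,0],[0,0.4,0],[0,0.6,0],[0,0.8,0],[0,0.8,0],[0,0.8,0],[0,0.8,0],[0,0.8,0]],"roll":[0,0,0,0,0,0,0,0]}' 8; python3 -c "
from h import *
st();shot('wrist','w20')
"
```

```text
clock: 44.42
eef_pos: [568.0, 74.3, 135.3]
eef_rot: [0.516, 0.484, 0.516, -0.484]
force: [0.1, 0.7, -0.1]
finger_gap: 0.003
clock: 45.08
eef_pos: [568.8, 74.3, 135.3]
eef_rot: [0.516, 0.484, 0.516, -0.484]
force: [-0.3, 1.0, -0.4]
finger_gap: 0.003
{'clock': 45.0833, 'eef_pos': [568.7862, 74.3155, 135.3146], 'eef_rot': [0.5159, 0.4836, 0.5159, -0.4836], 'force': [-0.2717, 0.9974, -0.3729], 'torque': [0.0014, -0.1196, -0.0389], 'finger_gap': 0.0034, 'qpos': [-0.0075, 0.1488, 1.7246, 0.0, 1.2681, -0.0721]}
```

View pics/w20.png

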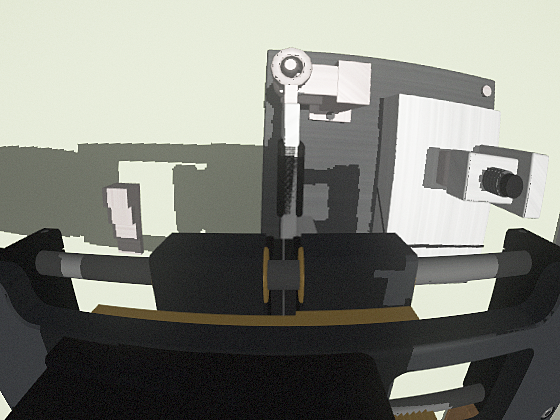

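```bash
python3 -c "
from h import *
for n in('w13','w14','w17','w20'):
  I=load(n)['img'];cv2.imwrite('pics/z'+n+'.png',cv2.cvtColor(cv2.resize(I[30:260,240:345],None,fx=2.6,fy=2.6,interpolation=cv2.INTER_CUBIC),cv2.COLOR_RGB2BGR))
cv2.imwrite('pics/z4.png',np.hstack([cv2.imread('pics/z'+n+'.png')[:,:195+75] for n in('w14','w17','w20')])[:598,:800])
"
```

```text
(no output)
```

View pics/z4.png

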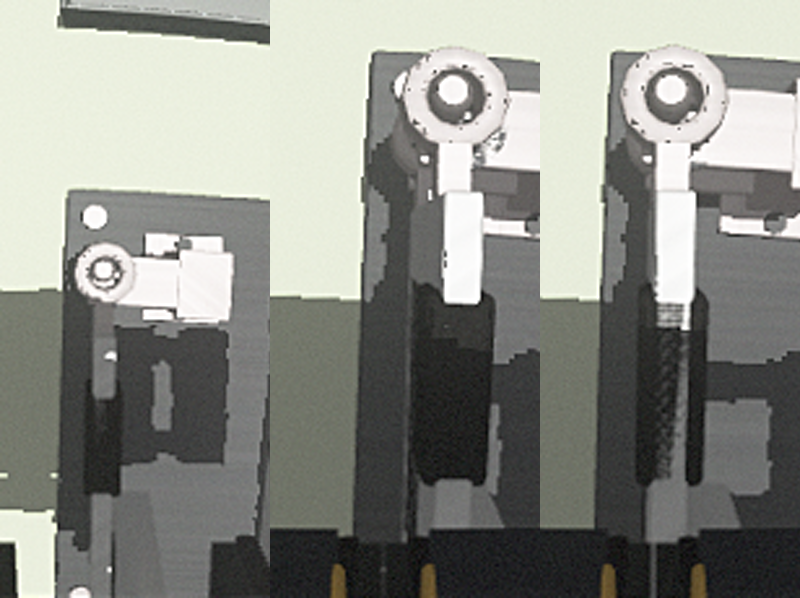

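Run:
```python
from h import *
for n,p in dict(w14=((280.4,168.5),(279.4,230)),w17=((313.8,126),(310.8,222)),w20=((292.3,126),(289.2,222))).items():
    w=load(n); a,b=[onz(w,*q,160,True) for q in p]; print(n,a.round(1),b.round(1),'yaw',np.degrees(np.arctan2(*(a-b)[1::-1])).round(2))
    d=(a-b)/np.linalg.norm(a-b); m=a-d*(a[1]-74)/d[1]; print('  midplane x at y=74:',m[0].round(1))
```

```text
w14 [569.1 147.4 160. ] [571.9  87.6 160. ] yaw 92.66
  midplane x at y=74: 572.5
w17 [568.8 143.8 160. ] [571.3  93.7 160. ] yaw 92.82
  midplane x at y=74: 572.2
w20 [569.2 143.8 160. ] [571.   93.7 160. ] yaw 92.1
  midplane x at y=74: 571.7
```

By the wrist views the door is unmoved at about 92.6°, with its outer face near x = 568–569. The fingers should therefore be about to touch, so I'll take a few more gentle steps.

```bash
python3 -m pendant '{"gripper":[0,0,0,0,0,0,0,0],"slide":[[0,0.2,0],[0,0.4,0],[0,0.6,0],[0,0.8,0],[0,0.8,0],[0,0.8,0],[0,0.8,0],[0,0.8,0]],"roll":[0,0,0,0,0,0,0,0]}' 8;  python3 -m pendant '{"gripper":[0,0,0,0,0,0,0,0],"slide":[[0,0.2,0],[0,0.4,0],[0,0.6,0],[0,0.8,0],[0,0.8,0],[0,0.8,0],[0,0.8,0],[0,0.8,0]],"roll":[0,0,0,0,0,0,0,0]}' 8; python3 -c "
from h import *
st();shot('scene','s21')
I=load('s21')['img'];a=cv2.resize(I[130:270,290:410],None,fx=4,fy=4,interpolation=cv2.INTER_CUBIC)
cv2.imwrite('pics/s21z.png',cv2.cvtColor(cv2.convertScaleAbs(a,alpha=1.8),cv2.COLOR_RGB2BGR))
"
```

```text
clock: 45.8
eef_pos: [569.6, 74.4, 135.3]
eef_rot: [0.516, 0.484, 0.516, -0.484]
force: [0.5, -0.7, -0.5]
finger_gap: 0.004
clock: 46.47
eef_pos: [570.4, 74.4, 135.3]
eef_rot: [0.516, 0.484, 0.516, -0.484]
force: [0.1, 0.4, -0.2]
finger_gap: 0.002
{'clock': 46.4667, 'eef_pos': [570.3967, 74.4156, 135.3426], 'eef_rot': [0.5159, 0.4836, 0.5159, -0.4836], 'force': [0.0641, 0.367, -0.2266], 'torque': [-0.0203, -0.1306, -0.0435], 'finger_gap': 0.002, 'qpos': [-0.0073, 0.1525, 1.7204, -0.0, 1.2686, -0.0719]}
```

View pics/s21z.png

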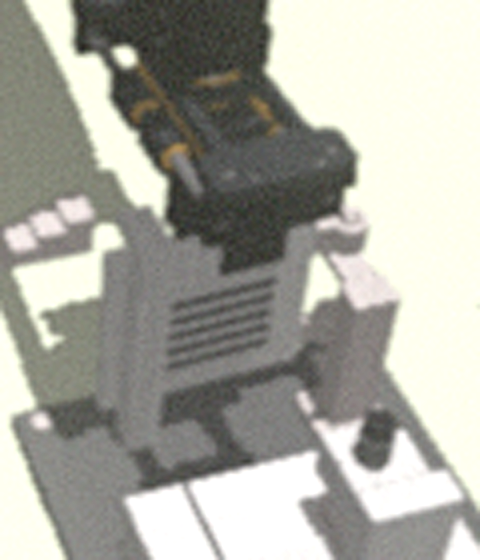

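Run:
```python
from h import *
s=load('s21')
for P in ([570,74,127],[570,74,160],[570,74,195],[585,74,160],[555,74,160],[573,74,160],[572.5,74,160],[580,74,150]): p=proj(s,P); print(P,((p-[290,130])*4).round(0))
a,b=load('s16')['img'],s['img']
f=lambda I:cv2.convertScaleAbs(cv2.resize(I[165:215,315:365],None,fx=8,fy=8,interpolation=cv2.INTER_CUBIC),alpha=2.2)
cv2.imwrite('pics/cmp.png',cv2.cvtColor(np.hstack([f(a),f(b)]),cv2.COLOR_RGB2BGR))
```

```text
[570, 74, 127] [179. 270.]
[570, 74, 160] [184. 227.]
[570, 74, 195] [189. 179.]
[585, 74, 160] [194. 245.]
[555, 74, 160] [174. 210.]
[573, 74, 160] [186. 230.]
[572.5, 74, 160] [185. 230.]
[580, 74, 150] [189. 252.]
```

View pics/cmp.png

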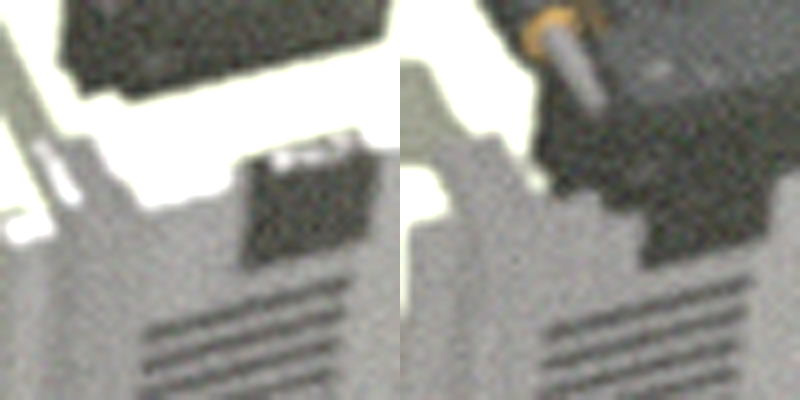

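The door is unmoved (the louvres line up exactly with the earlier frame) and there is no force, so I'll back the fingers off and see what they look like.

```bash
python3 -m pendant '{"gripper":[0,0,0,0,0,0,0,0],"slide":[[0,-3,0],[0,-8,0],[0,-16,0],[0,-28,0],[0,-42,0],[0,-56,0],[0,-66,0],[0,-70,0]],"roll":[0,0,0,0,0,0,0,0]}' 8; python3 -c "
from h import *
st();shot('top','t22');shot('scene','s22')
I=load('s22')['img'];a=cv2.resize(I[110:250,270:410],None,fx=4,fy=4,interpolation=cv2.INTER_CUBIC)
cv2.imwrite('pics/s22z.png',cv2.cvtColor(cv2.convertScaleAbs(a,alpha=1.8),cv2.COLOR_RGB2BGR))
"
```

```text
clock: 47.18
eef_pos: [498.8, 69.9, 135.2]
eef_rot: [0.516, 0.483, 0.516, -0.484]
force: [0.4, -0.1, -1.0]
finger_gap: -0.0
{'clock': 47.1833, 'eef_pos': [498.8288, 69.928, 135.2118], 'eef_rot': [0.5157, 0.4834, 0.5161, -0.4837], 'force': [0.3569, -0.094, -1.0298], 'torque': [-0.018, -0.1532, -0.0106], 'finger_gap': -0.0002, 'qpos': [-0.0174, -0.0181, 1.9006, 0.0, 1.2597, -0.082]}
```

View pics/s22z.png

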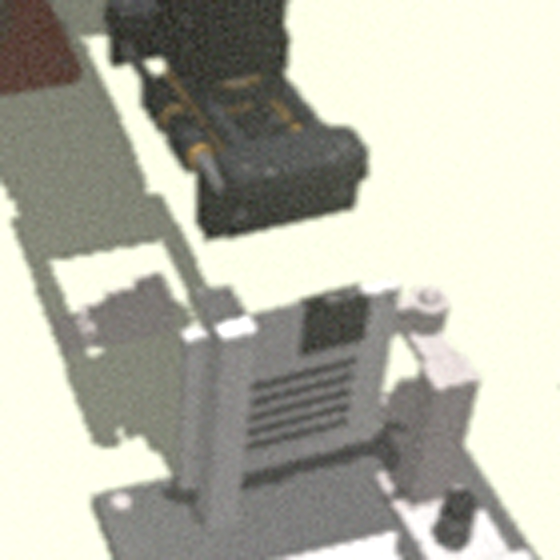

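```bash
python3 -c "
from h import *
s=load('s22')
for P in ([499,70,127],[499,70,160],[514,70,197],[594,70,197],[594,108,197],[594,32,197]): print(P,((proj(s,P)-[270,110])*4).round(0))
I=load('t22')['img'];cv2.imwrite('pics/t22z.png',cv2.cvtColor(cv2.convertScaleAbs(cv2.resize(I[120:250,165:285],None,fx=4.5,fy=4.5,interpolation=cv2.INTER_CUBIC),alpha=1.8),cv2.COLOR_RGB2BGR))"
```

```text
[499, 70, 127] [211. 272.]
[499, 70, 160] [214. 230.]
[514, 70, 197] [227. 195.]
[594, 70, 197] [278. 286.]
[594, 108, 197] [345. 273.]
[594, 32, 197] [210. 299.]
```

View pics/t22z.png

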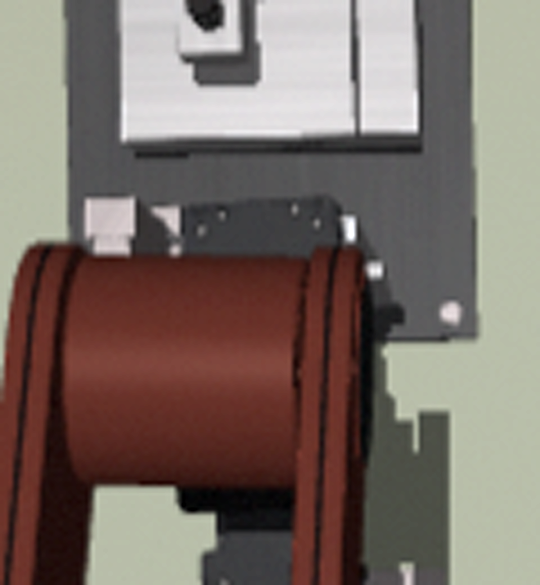

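```bash
python3 -c "
from h import *
t=load('t22');s=load('s22')
T=lambda x,y,k,x0,y0:((x+.5)/k-.5+x0,(y+.5)/k-.5+y0)
for q in((185,210),(335,200)): print(onz(t,*T(*q,4.5,165,120),200).round(0),onz(t,*T(*q,4.5,165,120),260).round(0))
for q in((205,235),(355,205)): print([onz(s,*T(*q,4,270,110),z).round(0).tolist() for z in (197,230,260)])
print(tri(ray(t,*T(185,205,4.5,165,120)),ray(s,*T(365,165,4,270,110))))
print(tri(ray(t,*T(340,200,4.5,165,120)),ray(s,*T(200,200,4,270,110))))
for P in ([499,70,127],): print(proj(s,P))
I=s['img'];cv2.imwrite('pics/s22y.png',cv2.cvtColor(cv2.convertScaleAbs(cv2.resize(I[120:220,290:380],None,fx=6,fy=6,interpolation=cv2.INTER_CUBIC),alpha=1.6),cv2.COLOR_RGB2BGR))"
```

```text
[599. 121. 200.] [591. 112. 260.]
[604.  46. 200.] [596.  40. 260.]
[[542.0, 46.0, 197.0], [579.0, 32.0, 230.0], [613.0, 18.0, 260.0]]
[[541.0, 135.0, 197.0], [578.0, 115.0, 230.0], [612.0, 97.0, 260.0]]
(array([592.31446007, 110.32387433, 267.76151268]), np.float64(1.1377611293529015))
(array([592.89089139,  30.29912633, 264.59937026]), np.float64(15.248877783637306))
[322.81407374 178.09386586]
```

View pics/s22y.png

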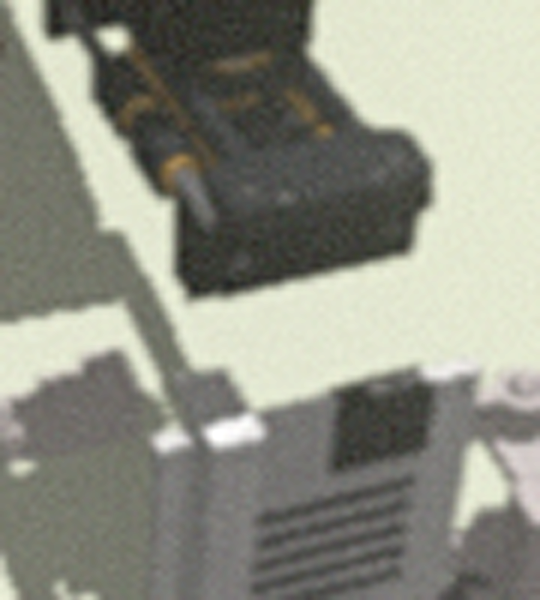

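The scene picture shows that no fingertip sticks out below the gripper body when the fingers are fully shut. That's why the nudge never reached the door. I'll open the fingers to the gap used for gripping and check that they show.

```bash
python3 -m pendant '{"gripper":[4,8,12,14,14,14,14,14],"slide":[[0,0,0],[0,2,0],[0,6,0],[0,11,0],[0,16,0],[0,20,0],[0,22,0],[0,22,0]],"roll":[0,0,0,0,0,0,0,0]}' 8; python3 -c "
from h import *
st();shot('scene','s23')
a,b=load('s15')['img'],load('s23')['img']
f=lambda I,x,y:cv2.convertScaleAbs(cv2.resize(I[y:y+100,x:x+80],None,fx=5,fy=5,interpolation=cv2.INTER_CUBIC),alpha=1.6)
cv2.imwrite('pics/s23y.png',cv2.cvtColor(np.hstack([f(a,200,40),f(b,290,110)]),cv2.COLOR_RGB2BGR)); print(proj(load('s15'),[396,-120,257]),proj(load('s23'),[521,71.5,127]))"
```

```text
clock: 47.95
eef_pos: [523.0, 71.3, 135.2]
eef_rot: [0.516, 0.484, 0.516, -0.484]
force: [-0.4, 0.6, 0.2]
finger_gap: 0.161
{'clock': 47.95, 'eef_pos': [523.0146, 71.3278, 135.1826], 'eef_rot': [0.5158, 0.4836, 0.5159, -0.4836], 'force': [-0.3835, 0.5594, 0.2121], 'torque': [-0.0213, -0.1134, 0.0114], 'finger_gap': 0.1613, 'qpos': [-0.0139, 0.0406, 1.8415, -0.0, 1.2597, -0.0785]}
[231.69207982 121.59843508] [326.50736175 183.85082275]
```

View pics/s23y.png

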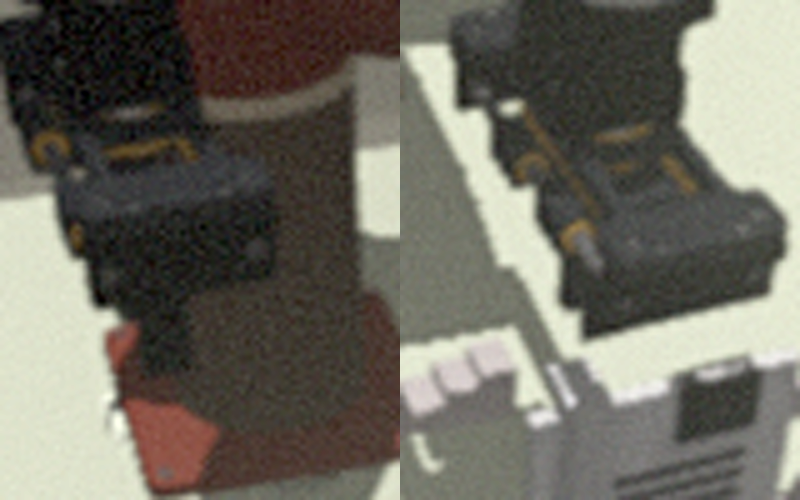

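```bash
python3 -m pendant '{"gripper":[14,14,14,14,14,14,14,14],"slide":[[3,2,0],[8,4,0],[12,8,0],[15,12,0],[15,15,0],[15,17,0],[15,17,0],[15,17,0]],"roll":[0,0,0,0,0,0,0,0]}' 8; python3 -m pendant '{"gripper":[14,14,14,14,14,14,14,14],"slide":[[0,0.5,0],[0,1,0],[0,1.5,0],[0,2,0],[0,2.5,0],[0,3,0],[0,3.5,0],[0,4,0]],"roll":[0,0,0,0,0,0,0,0]}' 8; python3 -m pendant '{"gripper":[14,14,14,14,14,14,14,14],"slide":[[0,0.5,0],[0,1,0],[0,1.5,0],[0,2,0],[0,2,0],[0,2,0],[0,2,0],[0,2,0]],"roll":[0,0,0,0,0,0,0,0]}' 8
```

```text
clock: 48.67
eef_pos: [539.7, 72.4, 120.5]
eef_rot: [0.516, 0.484, 0.516, -0.484]
force: [0.3, -0.6, 0.6]
finger_gap: 0.162
clock: 49.33
eef_pos: [543.5, 72.7, 120.3]
eef_rot: [0.516, 0.484, 0.516, -0.484]
force: [-0.6, -0.3, 0.3]
finger_gap: 0.164
clock: 50.0
eef_pos: [545.4, 72.8, 120.3]
eef_rot: [0.516, 0.484, 0.516, -0.484]
force: [-0.3, 0.2, 1.0]
finger_gap: 0.16
```

```bash
python3 -m pendant '{"gripper":[14,14,14,14,14,14,14,14],"slide":[[0,0.5,0],[0,1,0],[0,1.5,0],[0,2,0],[0,2.5,0],[0,2.5,0],[0,2.5,0],[0,2.5,0]],"roll":[0,0,0,0,0,0,0,0]}' 8; python3 -m pendant '{"gripper":[14,14,14,14,14,14,14,14],"slide":[[0,0.5,0],[0,1,0],[0,1.5,0],[0,2,0],[0,2.5,0],[0,2.5,0],[0,2.5,0],[0,2.5,0]],"roll":[0,0,0,0,0,0,0,0]}' 8;python3 -m pendant '{"gripper":[14,14,14,14,14,14,14,14],"slide":[[0,0.5,0],[0,1,0],[0,1.5,0],[0,2,0],[0,2.5,0],[0,2.5,0],[0,2.5,0],[0,2.5,0]],"roll":[0,0,0,0,0,0,0,0]}' 8
```

```text
clock: 50.67
eef_pos: [547.9, 73.0, 120.3]
eef_rot: [0.516, 0.484, 0.516, -0.484]
force: [-0.4, -0.1, -0.2]
finger_gap: 0.164
clock: 51.33
eef_pos: [550.4, 73.1, 120.3]
eef_rot: [0.516, 0.484, 0.516, -0.484]
force: [-0.7, -0.5, -0.2]
finger_gap: 0.162
clock: 52.0
eef_pos: [551.9, 73.2, 120.3]
eef_rot: [0.515, 0.483, 0.516, -0.484]
force: [-4.5, -0.2, 3.2]
finger_gap: 0.161
```

Contact: after free motion to about x = 551 the force rose to 4.5 N with the tool held back 1 mm. The door is solid against the buffer. One more 0.5 mm step to confirm, then away.

```bash
python3 -m pendant '{"gripper":[14,14,14,14,14,14,14,14],"slide":[[0,0.2,0],[0,0.5,0],[0,0.5,0],[0,0.5,0],[0,0.5,0],[0,0.5,0],[0,0.5,0],[0,0.5,0]],"roll":[0,0,0,0,0,0,0,0]}' 8; python3 -m pendant '{"gripper":[14,14,14,14,14,14,14,14],"slide":[[0,-0.5,0],[0,-1.5,0],[0,-3,0],[0,-6,0],[0,-12,0],[0,-20,0],[0,-30,0],[0,-40,0]],"roll":[0,0,0,0,0,0,0,0]}' 8; python3 -m pendant '{"gripper":[14,14,14,14,14,14,14,14],"slide":[[-5,-10,5],[-25,-25,20],[-50,-40,45],[-75,-60,75],[-100,-80,105],[-125,-95,135],[-140,-105,160],[-145,-110,170]],"roll":[0,0,0,0,0,0,0,0]}' 8; python3 -m pendant '{"gripper":[14,14,14,14,14,14,14,14],"slide":[[0,0,0],[0,0,0],[0,0,0],[0,0,0],[0,0,0],[0,0,0],[0,0,0],[0,0,0]],"roll":[0,0,0,0,0,0,0,0]}' 8; python3 -c "
from h import *
st();shot('top','t30');shot('scene','s30')
I=load('s30')['img'];a=cv2.resize(I[165:270,300:400],None,fx=4,fy=4,interpolation=cv2.INTER_CUBIC)
I=load('t30')['img'];b=cv2.resize(I[120:210,175:275],None,fx=4,fy=4,interpolation=cv2.INTER_CUBIC);b=np.vstack([b,np.zeros((60,400,3),np.uint8)])
cv2.imwrite('pics/st30.png',cv2.cvtColor(np.hstack([a,b]),cv2.COLOR_RGB2BGR))"
```

```text
clock: 52.67
eef_pos: [552.0, 73.2, 120.3]
eef_rot: [0.515, 0.483, 0.517, -0.484]
force: [-7.7, -0.3, 4.8]
finger_gap: 0.161
clock: 53.33
eef_pos: [512.5, 70.7, 120.2]
eef_rot: [0.516, 0.484, 0.516, -0.484]
force: [-0.3, -0.6, 1.1]
finger_gap: 0.156
clock: 54.0
eef_pos: [414.4, -109.3, 269.1]
eef_rot: [0.518, 0.484, 0.513, -0.484]
force: [0.2, -0.2, -1.1]
finger_gap: 0.163
clock: 54.67
eef_pos: [414.7, -105.6, 265.1]
eef_rot: [0.516, 0.483, 0.516, -0.483]
force: [-0.6, 0.6, 1.0]
finger_gap: 0.163
{'clock': 54.6667, 'eef_pos': [414.7362, -105.6072, 265.0506], 'eef_rot': [0.5159, 0.4833, 0.5163, -0.4835], 'force': [-0.56, 0.6218, 0.9698], 'torque': [-0.0369, -0.0886, 0.0195], 'finger_gap': 0.1628, 'qpos': [-0.434, -0.3086, 1.9091, -0.0, 1.5417, -0.4994]}
```

View pics/st30.png

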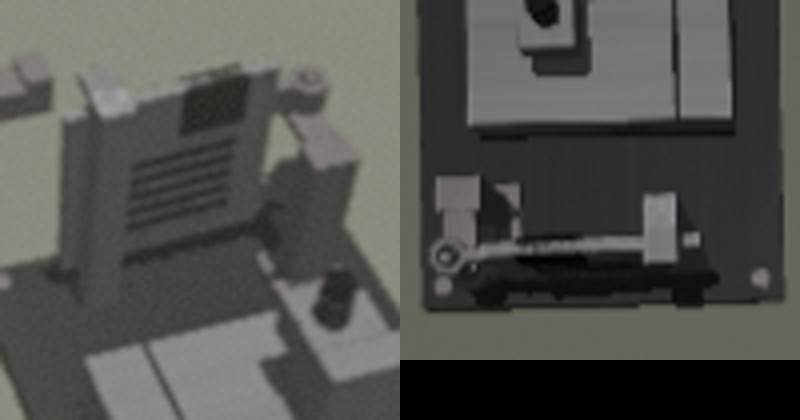

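View pics/s30.png

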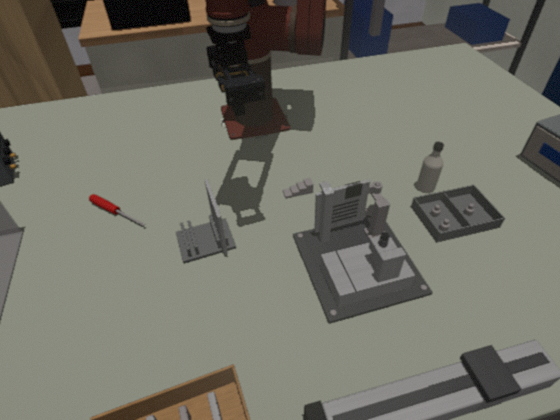

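The pictures show the door in the same place as before the nudge: home on the pins at (306,80) in the crop and shut under the nose. The blank, bottle, step block and driver haven't moved. I'll hand it in.

```bash
python3 -c "
from h import *
print(job.finish_job()); st()"
```

```text
the job is handed in; nothing more can be done
None
the job is handed in; nothing more can be done
```

The guard door is hung on both hinge pins, shut against the latch post's buffer and let go. I handed the job in at about 55 s of the 72 s allowed. No verdict was reported.

- **Hanging:** I took the door from the rack by its rubber pad and found the pins with the wrist camera at about (566, 179). That is about 7 mm from where I placed the mark, which fits the 6 mm eccentric within camera error. With the door standing open I lowered both knuckles until they seated, at about 10 N.
- **Shutting:** I swung the door round its hinge in small steps under a light 8 N grip until it met the buffer, at about 6 N. Then I opened the fingers and backed away.

**Last checks:**
- **Home on the pins:** the top of the upper knuckle measured 140.2 mm against 140 nominal, with the pin tip level with it.
- **On the buffer:** after letting go, I pushed gently on the door's outer face. The force rose to 7.7 N with almost no further movement.
- **Other objects:** the plain panel, bottle, step block and screwdriver look unmoved, and the robot ended clear of everything.

**What failed or disagreed:**
- **First push test:** with the fingers fully shut, it never touched the door. The scene pictures also showed the fingertips higher than calculated, and I did not find out why. The second try, with the fingers 14 mm apart and 15 mm lower, made contact.
- **Image comparison:** comparing pictures from before and after release was too noisy to use.
- **Shut angle:** the cameras put the door at about 92.6°, and the gripper read about 93.5° while pressing. About 93° is what the pin offset predicts.

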